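# Set the drying pot's breather, load the bar stubs and cover it

## Task

Put the steel bar stubs away in the drying pot. On its breather valve, unscrew the brass lock ring anticlockwise to its loose stop, turn the black knob anticlockwise until its white line points at the red mark, and screw the lock ring fully tight again, never turning the knob while the ring is tight. Stand every stub upright in a socket of its own in the pot's rack and set the cover on the rim, seated and level, leaving the other things on the bench where they are.

Things in the scene. Friction and masses are not known exactly. Their poses are not given: they have to be found in the camera images.
- pot: Grey round drying pot fixed to the bench, with its breather valve; origin under the pot's centre, z up. Outside diameter 140, inside 132, rim 66 above the bench. The valve's upright axis is 140 to the pot's +y: from below a grey flange (diameter 92, top at z 18), brass lock ring, black knob. The red mark on the flange faces the robot.
- pot_rim (a point): Centre of the pot's mouth, at rim height (66 above the bench). Round about: a hanging lamp shade 230 wide, its edge 555 above the bench, centred at x 0.70, y -0.35, so keep the wrist low there; an open box left of the pot whose raised lid reaches 180 (x over 0.63, y 0.02 to 0.22); tool cans up to 260 tall at the far left.
- lock_ring_mid (a point): Knurled brass lock ring of the valve, diameter 54, from 32 to 50 above the bench; the point is on its axis 42 above the bench. A neck of diameter 32 is below it, the knob (diameter 32, top at 84) above it. Turns about the vertical with light friction (0.12 N m) and stays where left; it does not rise.
- lock_ring (a joint): Angle of the lock ring: 0 = fully tight (clockwise stop; its yellow line meets the yellow mark on the flange), grows as it is turned anticlockwise seen from above, 1.0 = loose stop.
- vent_knob_mid (a point): Black knurled vent knob above the lock ring, diameter 32, from 56 to 84 above the bench; the point is on its axis 72 above the bench. Turns about the vertical with light friction (0.06 N m) and stays where left; it does not rise.
- vent_knob (a joint): Angle of the vent knob, growing anticlockwise seen from above, stops at 0 and 3.4; at 2.30 its white line points at the red mark.
- knob_line (a point): Outer end of the white line on top of the vent knob, 16 from the axis.
- red_mark (a point): Red mark on the valve's flange, 37.5 from the valve axis.
- cover_knob (a point): Loose round aluminium cover; the point is the centre of its black knob (diameter 30, 22 high), z up the knob. The plate (diameter 146, 5 thick) has its underside 20 below the point; a rubber spigot of diameter 126 reaches 6 below the plate and drops inside the pot's rim. Mass 0.22 kg. Seated, the point is 20 above the rim.
- rack_hole0 (a point): Centre of the mouth of a round socket (bore 26, 10 deep, flat floor) in the light wooden rack inside the pot; the mouth is 20 above the bench, so a stub in it stands 35 proud, its top 11 below the rim. Four sockets on a 40 mm square round the pot's axis.
- rack_hole1 (a point): Centre of the mouth of a round socket (bore 26, 10 deep, flat floor) in the light wooden rack inside the pot; the mouth is 20 above the bench, so a stub in it stands 35 proud, its top 11 below the rim. Four sockets on a 40 mm square round the pot's axis.
- rack_hole2 (a point): Centre of the mouth of a round socket (bore 26, 10 deep, flat floor) in the light wooden rack inside the pot; the mouth is 20 above the bench, so a stub in it stands 35 proud, its top 11 below the rim. Four sockets on a 40 mm square round the pot's axis.
- rack_hole3 (a point): Centre of the mouth of a round socket (bore 26, 10 deep, flat floor) in the light wooden rack inside the pot; the mouth is 20 above the bench, so a stub in it stands 35 proud, its top 11 below the rim. Four sockets on a 40 mm square round the pot's axis.
- stub_1_mid (a point): Bare steel round bar stub, diameter 22, 45 long, 0.13 kg, standing on end; the point is its centre, z along its axis. Absent in some starts. All stubs are alike and any socket will do.
- stub_2_mid (a point): Bare steel round bar stub, diameter 22, 45 long, 0.13 kg, standing on end; the point is its centre, z along its axis. Absent in some starts. All stubs are alike and any socket will do.
- stub_3_mid (a point): Bare steel round bar stub, diameter 22, 45 long, 0.13 kg, standing on end; the point is its centre, z along its axis. Absent in some starts. All stubs are alike and any socket will do.
- stub_4_mid (a point): Bare steel round bar stub, diameter 22, 45 long, 0.13 kg, standing on end; the point is its centre, z along its axis. Absent in some starts. All stubs are alike and any socket will do.
- oil_can: Bystander, to be left alone: copper oil can with a long spout, 64 wide, 125 high; origin under its centre.
- feeler_tin: Bystander, to be left alone: flat tin with yellow top and green base, 62 x 81 x 16; origin under its centre.
- hex_bolt_1: Bystander, to be left alone: dark bolt standing on its head, 22 wide, 52 high; origin under its centre.
- hex_bolt_2: Bystander, to be left alone: dark bolt standing on its head, 18 wide, 46 high; origin under its centre.
- tin_4: Bystander, to be left alone: small round ochre tin, 34 wide, 26 high; origin under its centre.
There are look-alikes about, which are no part of the job. What is shaped like the part that bears stub_4_mid but blue is not meant.

How it is judged (in metres and radians):
On the way, in this order (a step that is already met when the one before it is completed fails the run):
1. the lock ring is unscrewed to its loose end (value of joint lock_ring above 0.75 rad), for 0.2 s.
2. with the lock ring loose, the knob's white line points at the red mark (value of joint vent_knob between 2.18 and 2.42 rad and value of joint lock_ring above 0.75 rad), for 0.2 s.
3. the lock ring is screwed tight again with the knob still at the red mark (value of joint vent_knob between 2.18 and 2.42 rad and value of joint lock_ring below 0.08 rad), for 0.2 s.
At the end, for the whole second after the job is handed in: Lock ring within 0.08 rad of its tight stop, knob within 0.12 rad of the red mark (2.18 to 2.42), every stub present upright (within 0.08 rad) on the floor of a socket and within 5 mm of its axis, cover seated on the rim within 3 mm in height and 6 mm sideways, level within 0.04 rad (all of step 3 and angle between each of stub_1_mid, stub_2_mid, stub_3_mid, stub_4_mid's own z axis and vertical below 0.08 rad and z of stub_1_mid in the frame of pot between 0.028 and 0.0365 m and (horizontal distance between stub_1_mid and rack_hole0 below 0.005 m or horizontal distance between stub_1_mid and rack_hole1 below 0.005 m or horizontal distance between stub_1_mid and rack_hole2 below 0.005 m or horizontal distance between stub_1_mid and rack_hole3 below 0.005 m) and z of stub_2_mid in the frame of pot between 0.028 and 0.0365 m and (horizontal distance between stub_2_mid and rack_hole0 below 0.005 m or horizontal distance between stub_2_mid and rack_hole1 below 0.005 m or horizontal distance between stub_2_mid and rack_hole2 below 0.005 m or horizontal distance between stub_2_mid and rack_hole3 below 0.005 m) and z of stub_3_mid in the frame of pot between 0.028 and 0.0365 m and (horizontal distance between stub_3_mid and rack_hole0 below 0.005 m or horizontal distance between stub_3_mid and rack_hole1 below 0.005 m or horizontal distance between stub_3_mid and rack_hole2 below 0.005 m or horizontal distance between stub_3_mid and rack_hole3 below 0.005 m) and z of stub_4_mid in the frame of pot between 0.028 and 0.0365 m and (horizontal distance between stub_4_mid and rack_hole0 below 0.005 m or horizontal distance between stub_4_mid and rack_hole1 below 0.005 m or horizontal distance between stub_4_mid and rack_hole2 below 0.005 m or horizontal distance between stub_4_mid and rack_hole3 below 0.005 m) and z of cover_knob in the frame of pot_rim between 0.017 and 0.0225 m and horizontal distance between cover_knob and pot_rim below 0.006 m and angle between cover_knob's own z axis and vertical below 0.04 rad); the robot touches nothing.
It fails at once if the knob is turned while the lock ring is tight (value of joint lock_ring below 0.5 rad and (velocity of joint vent_knob above 0.3 rad/s or velocity of joint vent_knob below -0.3 rad/s)).
It fails at once if one of the other things on the bench is shoved more than 3 cm (distance of any of oil_can, feeler_tin, hex_bolt_1, hex_bolt_2, tin_4 from where it was at the start of the episode above 0.03 m).
Of stub_1, stub_2, stub_3, stub_4 only 3 to 4 are there at a start; the rules pass over those that are not, and their reading is None.
At some moment in a run one of cover may be knocked a few centimetres aside while the robot is not near it.
It also fails if it takes over 192 s, if anything falls off the work surface, if the arm or the gripper's body presses on something with over 40 N, if the wrist force passes 120 N, or if a joint passes its speed limit or range.

## Robot

A 6-joint arm with a two-finger parallel gripper is mounted at the origin on a cart in front of the work surface, level with it; the furniture and walls round the work are solid. World frame = base frame: x ahead of the robot, y to its left, z up, the work surface at z = 0. Lengths are in mm, angles in rad, forces in N, time in s.
With the tool pointing down it reaches from about 275 to 750 mm from the base axis. Payload 10.2 kg.
Tool frame: the origin (TCP) lies midway between the tips of the shut fingers; the grasp point (between the pads) lies 19 mm behind it; z points along the fingers, y is the direction in which the jaws open and shut (so a half turn about z gives the same grasp; the last joint's range is limited). The gripper opens to 85 mm and grips with 20 to 120 N. Pads are 22 mm wide; open, the fingers measure 114 mm over their backs; the gripper's body (76 mm by 85 mm) begins 54 mm behind the grasp point. The pads swing forward as they close: fully open they stand 13 mm farther back than shut.
Start: joints at [0.988, 0.313, 1.498, -0, 1.331, -0.223], TCP at [184.859, 491.384, 231.294] pointing down, gripper open.
Joint ranges: [-2.94, 2.94], [-0.97, 2.17], [0.19, 2.56], [-1.23, 4.37], [0.02, 3.11], [-2.88, 2.88]. Speed limits (rad/s): [2.39, 2.39, 3.01, 3.14, 3.14, 3.14].

## Interface

Orientations are given as [roll, pitch, yaw] about the fixed x, y, z axes, in that order (R = Rz(yaw) Ry(pitch) Rx(roll)).
In Python, from rig import env, read_camera, get_calibration gives the robot as it stands. The module is installed in compiled form; this text tells all that it offers.
- The arm moves only by the shell command python3 -m pendant 'ROWS' [FORCE]. ROWS is JSON, a list of rows, each a list of 3 entries, a list of its own where there are three numbers: the closure, from 0 (fully open) to 1 (shut), then the shift along the tool's x, y, z in m, then the turn about the tool's z in degrees. A call has 1 to 8 rows; each row is the pose to reach, as a shift and turn from the pose commanded when the call began, along the tool's axes at that moment; what a row does not reach only later rows make up. A row lasts 1/10 s, in which the tool goes at most 50 mm and 8.59 degrees, less where a joint would pass 70% of its speed; a pose out of reach is approached as far as the arm can. A call with a gripper value outside its range is refused whole. The fingers move at their own pace and stop on an object; FORCE is the grip in N (left out, the last holds). Time passes only in rows, so rows that repeat a pose let the fingers close. It gives the time, the measured TCP pose, the force and the opening at its end, in the units of the state.
- env.get_state(): the state, without advancing time (a new reading comes with each control period).
- read_camera(name): name is "scene" or "top"; returns the picture (480x640x3 uint8, red, green, blue); there is no depth.
- get_calibration(name): a dict with "fov_y" (degrees; the focal length in pixels is half the picture's height over the tangent of half this angle, whatever the lens; pixels are square), "cx", "cy" (the principal point, pixels), "R" (3x3) and "t" (3): a world point X has camera coordinates R X + t. Camera axes: x right, y down, z forward; pixel columns grow to the right and rows downward; lengths in mm; the calibration is good to about 2 mm. A picture is of the moment at which its call begins. get_calibration takes no time and is no camera call.
- env.close_job(): hands the job in, once; it reports no verdict.
The state is a dict: "clock": time; "joints": joint angles; "joint_vel": joint speeds; "joint_torque": joint torques, N m; "tool_pos": TCP position; "eef_rot": TCP orientation; "contact_force": force on the tool from outside, world axes, zero at the start; "ft_torque": the same for the moment, N m; "grip_width": opening from 0.0 (shut) to 1.0 (fully open).
Only numpy, scipy, OpenCV 4.12 (cv2) and the standard library are available. Lean on these libraries where they do the work, as an engineer would, in place of code of your own. Each camera call takes 0.05 s, during which the arm holds its last target. There are 200 camera calls.

## Working session

There is one attempt and no reset: what is moved stays moved. The work goes in short steps, Python scripts to look and compute and a shell command to move; the robot and the scene stay as the last step left them, time stands still between calls to the robot, and variables do not carry over. Pictures are saved under pics/ and viewed, about 12 in all and at most 16, crops included, and the job is handed in when it is done.

```bash
mkdir -p pics
python3 - <<'E'
from rig import env, read_camera, get_calibration
import cv2
print(env.get_state())
for n in ("scene","top"):
    im=read_camera(n); cv2.imwrite(f"pics/{n}0.png",im[:,:,::-1]); print(get_calibration(n))
E
```

```text
{'clock': 0.0, 'joints': array([ 9.87609301e-01,  3.13500199e-01,  1.49843927e+00,  2.00919086e-05,
        1.33097044e+00, -2.23404933e-01]), 'joint_vel': array([-0.00036809, -0.00103375, -0.00092291, -0.00100576,  0.0004645 ,
        0.00012903]), 'joint_torque': array([ 5.60006411e-04, -4.12268007e+01, -2.59747392e+01, -1.40326169e-04,
        4.10636640e-03, -1.26224134e-05]), 'tool_pos': array([184.70593419, 491.17052663, 230.70855693]), 'eef_rot': array([-3.14031245e+00, -3.10866358e-04,  2.78180558e+00]), 'contact_force': array([-0.1579796 ,  0.62635518, -0.67694696]), 'ft_torque': array([-0.00769027,  0.02021744, -0.03496349]), 'grip_width': 1.0015606135999744}
{'fov_y': 54.08444875173575, 'cx': 330.399780227618, 'cy': 242.72109932188195, 'R': array([[ 0.90120322, -0.4332802 ,  0.01005121],
       [-0.27465783, -0.58890857, -0.76009853],
       [ 0.33525488,  0.6822426 , -0.6497301 ]]), 't': array([-537.24290864,  237.01641587,  879.37459474])}
{'fov_y': 55.99522583526151, 'cx': 322.7671228524513, 'cy': 237.15251744332417, 'R': array([[-0.00569657, -0.9997907 ,  0.01964949],
       [-0.98628755,  0.00237641, -0.16501883],
       [ 0.1649376 , -0.02032009, -0.98609466]]), 't': array([ -8.44409245, 562.28451181, 962.39031677])}
```

```bash
ls
```

```text
pics
```

View pics/top0.png

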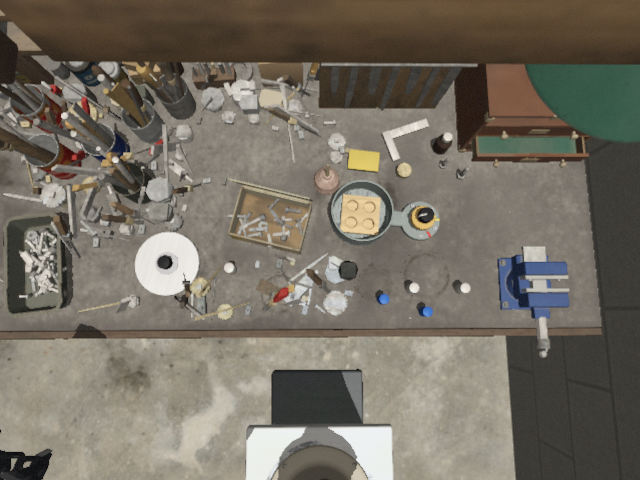

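View pics/scene0.png

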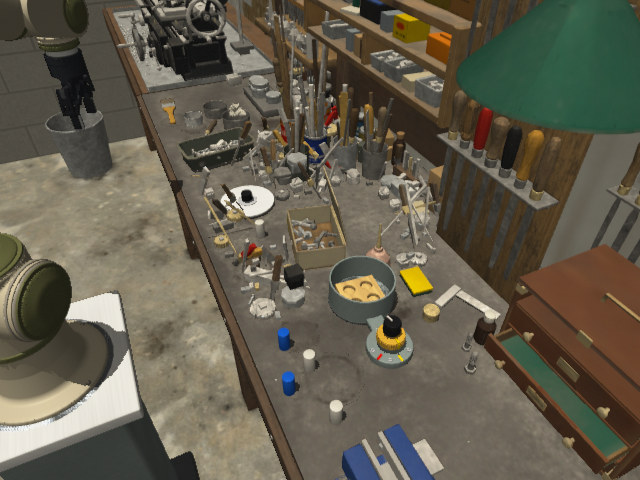

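The top view shows the pot at (361,212), the valve at (424,217), the cover at (167,263), the stubs at (413,287), (465,288) and (229,267), and blue decoys at (383,299) and (426,311). I'll zoom in for precision and to check for a fourth stub.

```bash
cat > h.py <<'E'
import numpy as np, cv2
from rig import env, read_camera, get_calibration
C={n:get_calibration(n) for n in("scene","top")}
def proj(n,X):
    c=C[n]; f=240/np.tan(np.radians(c["fov_y"]/2)); p=np.asarray(c["R"])@np.asarray(X,float)+c["t"]
    return np.array([c["cx"]+f*p[0]/p[2], c["cy"]+f*p[1]/p[2]])
def ray(n,u,v):
    c=C[n]; f=240/np.tan(np.radians(c["fov_y"]/2)); R=np.asarray(c["R"])
    return -R.T@c["t"], R.T@np.array([(u-c["cx"])/f,(v-c["cy"])/f,1])
def at(n,u,v,z):
    o,d=ray(n,u,v); return o+d*(z-o[2])/d[2]
def snap(n,fn,box=None,k=1):
    im=read_camera(n)[:,:,::-1]
    if box: x0,y0,x1,y1=box; im=im[y0:y1,x0:x1]
    cv2.imwrite("pics/"+fn,cv2.resize(im,None,fx=k,fy=k,interpolation=cv2.INTER_CUBIC));
E
python3 - <<'E'
from h import *
a=cv2.imread("pics/top0.png")[150:330,320:480]; cv2.imwrite("pics/t1.png",cv2.resize(a,None,fx=4,fy=4,interpolation=2)[:600+120][:,:640])
a=cv2.imread("pics/top0.png")[150:330,120:360]; cv2.imwrite("pics/t2.png",cv2.resize(a,None,fx=3.3,fy=3.3,interpolation=2))
for nm,u,v,z in [("pot",361,212,66),("knob",424,215,84),("s1",413,285,45),("s2",465,286,45),("s3",229,266,45),("cover",165,262,31),("oil",326,180,60)]: print(nm,at("top",u,v,z).round())
E
python3 - <<'E'
import cv2
a=cv2.imread("pics/t1.png"); cv2.imwrite("pics/t1.png",cv2.resize(a,None,fx=.83,fy=.83))
E
```

```text
pot [615. -95.  66.]
knob [ 604. -231.   84.]
s1 [ 455. -210.   45.]
s2 [ 452. -325.   45.]
s3 [498. 197.  45.]
cover [509. 342.  31.]
oil [691. -18.  60.]
```

View pics/t1.png

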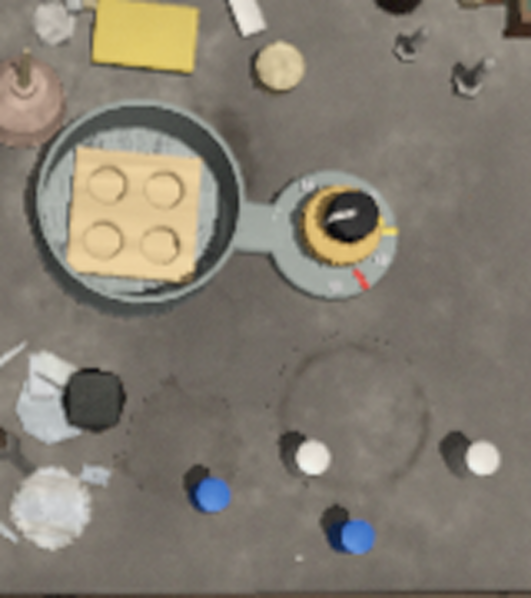

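View pics/t2.png

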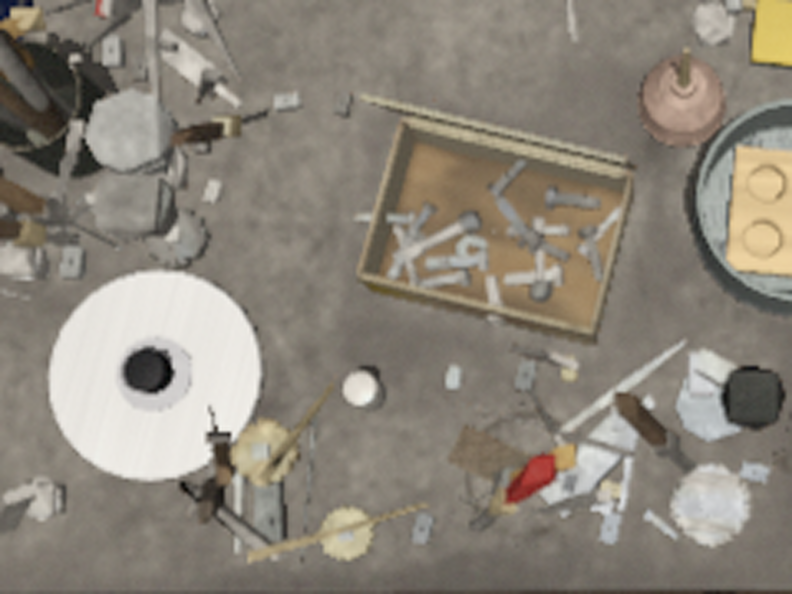

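```bash
cat >> h.py <<'E'
def circ(im,n,c,r,col,x0,y0,k):
    t=np.linspace(0,2*np.pi,60)
    P=np.array([(proj(n,[c[0]+r*np.cos(a),c[1]+r*np.sin(a),c[2]])-[x0,y0]+.5)*k for a in t])
    cv2.polylines(im,[P.round().astype(int)],True,col,1)
def stubs(im,seeds):
    for u,v in seeds:
        w=im[v-9:v+10,u-9:u+10].astype(int); m=(w.min(2)>150)
        ys,xs=np.nonzero(m); print("stub px",xs.mean()+u-9,ys.mean()+v-9,m.sum(),at("top",xs.mean()+u-9,ys.mean()+v-9,44).round(1))
E
cat > ov.py <<'E'
from h import *
px,py,yaw=616,-93,np.radians(175)
V=np.array([px-140*np.sin(yaw),py+140*np.cos(yaw)]); print("valve",V)
out=[]
for n,f,b,k in (("top","pics/top0.png",(320,170,450,255),6),("scene","pics/scene0.png",(320,248,420,370),5)):
    x0,y0,x1,y1=b; im=cv2.resize(cv2.imread(f)[y0:y1,x0:x1],None,fx=k,fy=k,interpolation=2)
    for c,r,col in (((px,py,66),70,(0,0,255)),((*V,18),46,(255,0,0)),((*V,84),16,(0,255,0)),((*V,50),27,(255,255,0))): circ(im,n,c,r,col,x0,y0,k)
    for i in range(4):
        a=yaw+np.pi/4+i*np.pi/2; circ(im,n,(px+28.28*np.cos(a),py+28.28*np.sin(a),20),13,(255,0,255),x0,y0,k)
    cv2.imwrite(f"pics/ov_{n}.png",im)
stubs(cv2.imread("pics/top0.png"),[(413,287),(465,288),(229,267)])
E
python3 ov.py
```

```text
valve [ 603.79819602 -232.46725773]
stub px 413.9382716049383 287.4938271604938 81 [ 449.5 -211.6   44. ]
stub px 465.2317073170732 287.5609756097561 82 [ 448.8 -325.7   44. ]
stub px 228.55421686746988 267.3614457831325 83 [495.6 197.7  44. ]
```

View pics/ov_top.png

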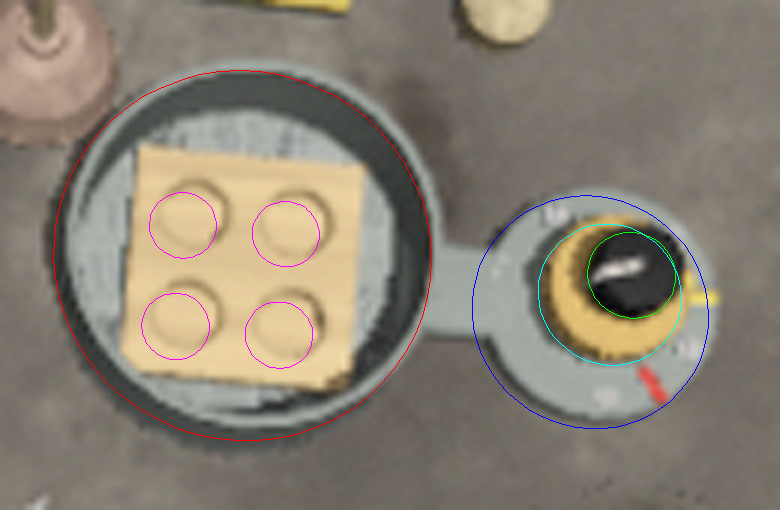

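View pics/ov_scene.png

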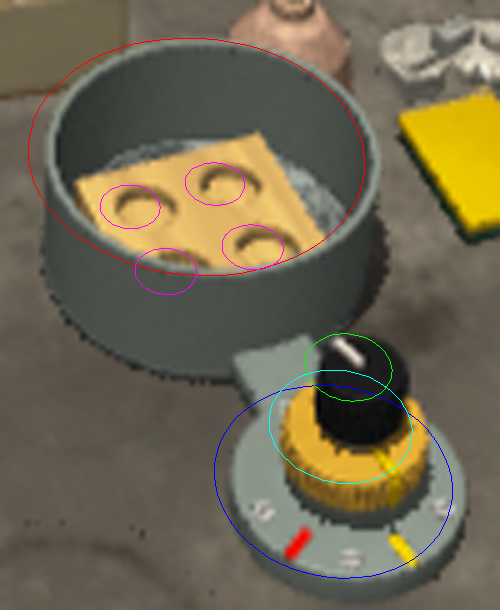

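Run:
```python
from h import *
for p in ((3,-3.5),(4,-3),(3,-5),(4,-5)):
  for n in("top","scene"):
    print(p,n,[(proj(n,[a[0]+p[0],a[1]+p[1],a[2]])-proj(n,a)).round(2) for a in ((616,-93,66),(603.8,-232.5,18))])
# dirs: tip etc with valve guess
V=np.array([607,-236.])
for n,u,v,z,l in (("top",320+652/6-.5,170+384/6-.5,18,"red"),("scene",320+299/5-.5,248+544/5-.5,18,"red"),("top",320+706/6,170+298/6,18,"yel"),("scene",320+403/5,248+551/5,18,"yel")):
  w=at(n,u,v,z)[:2]-V; print(l,n,w.round(1),np.degrees(np.arctan2(w[1],w[0])))
# white line: ends
for n,a,b in (("top",(595,272),(642,264)),("scene",(333,341),(362,362))):
  x0,y0,k=(320,170,6) if n=="top" else (320,248,5)
  A,B=[at(n,x0+q[0]/k-.5,y0+q[1]/k-.5,84)[:2] for q in (a,b)]; print("line",n,A-V,B-V,np.degrees(np.arctan2(*(A-B)[::-1])))
```

```text
(3, -3.5) top [array([ 1.55, -1.32]), array([ 1.45, -1.27])]
(3, -3.5) scene [array([2.07, 0.64]), array([2.26, 0.79])]
(4, -3) top [array([ 1.31, -1.76]), array([ 1.21, -1.69])]
(4, -3) scene [array([2.38, 0.35]), array([2.58, 0.42])]
(3, -5) top [array([ 2.22, -1.32]), array([ 2.09, -1.27])]
(3, -5) scene [array([2.41, 1.11]), array([2.67, 1.36])]
(4, -5) top [array([ 2.21, -1.76]), array([ 2.07, -1.69])]
(4, -5) scene [array([2.84, 0.96]), array([3.11, 1.18])]
red top [-32.  -19.3] -148.82251454393685
red scene [-30.6 -17.8] -149.8752348363099
yel top [  0.7 -43. ] -89.09840352832819
yel scene [  3.5 -38.6] -84.7681869801458
line top [-2.16442696 16.72221963] [ 0.78454316 -0.56177371] 99.68248740864746
line scene [-1.93785993 16.47581264] [2.57949069 3.16239367] 108.74248956203698
```

```bash
cat >> h.py <<'E'
def mv(x,y,z,yaw=None):
    s=env.get_state(); p=s["tool_pos"]; R=cv2.Rodrigues(np.zeros(3))[0]
    from scipy.spatial.transform import Rotation as Q
    R=Q.from_euler("xyz",s["eef_rot"]).as_matrix()
    d=R.T@(np.array([x,y,z])-p)/1000; t=0 if yaw is None else -((yaw-np.degrees(s["eef_rot"][2])+180)%360-180)
    print("pos",p.round(1),"yaw",np.degrees(s["eef_rot"][2]).round(1),"-> shift",d.round(4),"turn",round(t,1),"q6",s["joints"][5].round(2),"t",s["clock"])
E
python3 -c "
from h import *
mv(607.5,-236,150,90)"
```

```text
pos [184.7 491.2 230.8] yaw 159.4 -> shift [-0.6517 -0.5317  0.0812] turn 69.4 q6 -0.22 t 0.1
```

```bash
python3 -m pendant '[[0,[-0.3,-0.25,0],35],[0,[-0.3,-0.25,0],35],[0,[-0.3,-0.25,0],35],[0,[-0.3,-0.25,0],35],[0,[-0.3,-0.25,0],35],[0,[-0.3,-0.25,0],35],[0,[-0.3,-0.25,0],35],[0,[-0.3,-0.25,0],35]]' 30; python3 -c "
from h import *
mv(607.5,-236,150,90)"
```

```text
clock: 0.9
tool_pos: [378.3, 149.5, 231.3]
eef_rot: [-3.142, 0.0, 2.17]
contact_force: [0.8, 0.6, 0.1]
grip_width: 0.999
pos [378.3 149.5 231.3] yaw 124.3 -> shift [-0.4476 -0.028   0.0813] turn 34.3 q6 -0.51 t 0.9
```

```bash
python3 -m pendant '[[0,[-0.45,-0.028,0.05],34],[0,[-0.45,-0.028,0.05],34],[0,[-0.45,-0.028,0.05],34],[0,[-0.45,-0.028,0.05],34],[0,[-0.45,-0.028,0.05],34],[0,[-0.45,-0.028,0.05],34],[0,[-0.45,-0.028,0.05],34],[0,[-0.45,-0.028,0.05],34]]'; python3 -m pendant '[[0,[0,0,0],0],[0,[0,0,0],0]]'; python3 -c "
from h import *
mv(607.5,-236,150,90)"
```

```text
clock: 1.7
tool_pos: [581.9, -191.5, 186.5]
eef_rot: [-3.141, -0.0, 1.577]
contact_force: [1.2, 0.6, 0.4]
grip_width: 0.997
clock: 1.9
tool_pos: [581.1, -190.1, 186.1]
eef_rot: [-3.14, -0.001, 1.576]
contact_force: [-0.5, 0.8, -0.1]
grip_width: 1.003
pos [ 581.1 -190.1  186.1] yaw 90.3 -> shift [-0.0461  0.0262  0.036 ] turn 0.3 q6 -0.51 t 1.9
```

```bash
python3 -m pendant '[[0,[-0.046,0.026,0.076],0],[0,[-0.046,0.026,0.076],0],[0,[-0.046,0.026,0.076],0],[0,[-0.046,0.026,0.076],0]]'; python3 -c "
from h import *
mv(607.5,-236,25,90)
snap('scene','a1.png',(300,200,440,380),4)"
```

```text
clock: 2.3
tool_pos: [607.5, -234.4, 111.6]
eef_rot: [-3.141, -0.001, 1.578]
contact_force: [-0.8, -0.1, 1.0]
grip_width: 1.002
pos [ 607.5 -234.4  111.6] yaw 90.4 -> shift [-0.0017  0.      0.0866] turn 0.4 q6 -0.56 t 2.3
```

View pics/a1.png

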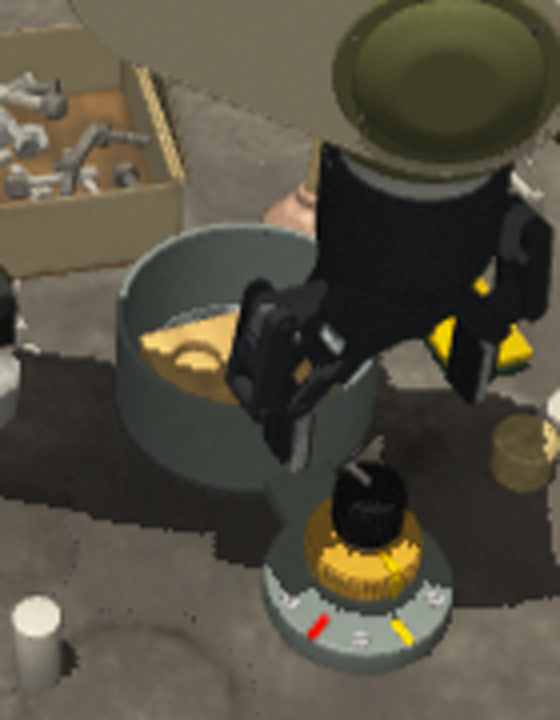

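The fingers straddle the valve, with their tips at (290,450) and (475,390). I'll go down and close on the ring.

```bash
python3 -m pendant '[[0,[-0.0015,0,0.045],0],[0,[-0.0015,0,0.089],0],[0,[-0.0015,0,0.089],0],[0.6,[-0.0015,0,0.089],0],[0.6,[-0.0015,0,0.089],0],[0.6,[-0.0015,0,0.089],0],[0.6,[-0.0015,0,0.089],0],[0.6,[-0.0015,0,0.089],0]]' 40; python3 -m pendant '[[0.6,[0,0,0],0],[0.6,[0,0,0],0],[0.6,[0,0,0],0]]'; python3 -c "
from h import *
print(env.get_state()['contact_force'],env.get_state()['ft_torque'])
mv(607.5,-236,22,90)"
```

```text
clock: 3.15
tool_pos: [607.8, -237.5, 26.1]
eef_rot: [3.141, 0.002, 1.578]
contact_force: [-9.4, 1.6, 12.7]
grip_width: 0.617
clock: 3.45
tool_pos: [607.8, -237.5, 26.1]
eef_rot: [3.141, 0.002, 1.578]
contact_force: [-9.3, 2.6, 12.0]
grip_width: 0.614
[-9.33818111  2.61513871 11.99353265] [0.24085888 1.64010264 0.1280322 ]
pos [ 607.8 -237.5   26.1] yaw 90.4 -> shift [ 0.0015 -0.0003  0.0041] turn 0.4 q6 -0.56 t 3.45
```

```bash
python3 -m pendant '[[0.6,[0,0,-0.003],0],[0.6,[0,0,-0.003],-8],[0.6,[0,0,-0.003],-16],[0.6,[0,0,-0.003],-24],[0.6,[0,0,-0.003],-32],[0.6,[0,0,-0.003],-40],[0.6,[0,0,-0.003],-48],[0.6,[0,0,-0.003],-56]]'; python3 -m pendant '[[0.6,[0,0,0],-1],[0.6,[0,0,0],-1],[0.6,[0,0,0],-1]]'; python3 -c "
from h import *
print(env.get_state()['contact_force'],env.get_state()['ft_torque'])
mv(607.5,-236,22,90)
snap('scene','a2.png',(300,200,440,380),4)"
```

```text
clock: 4.25
tool_pos: [608.5, -237.0, 26.4]
eef_rot: [3.141, 0.003, 2.56]
contact_force: [3.6, -0.6, -6.7]
grip_width: 0.615
clock: 4.55
tool_pos: [608.5, -237.1, 26.3]
eef_rot: [3.141, 0.002, 2.57]
contact_force: [4.0, 0.5, -0.7]
grip_width: 0.616
[ 4.03665305  0.54181242 -0.6621633 ] [ 1.98239218e-01 -6.73840176e-01  3.10629630e-04]
pos [ 608.5 -237.1   26.3] yaw 147.2 -> shift [0.0014 0.0004 0.0043] turn 57.2 q6 -1.55 t 4.55
```

View pics/a2.png

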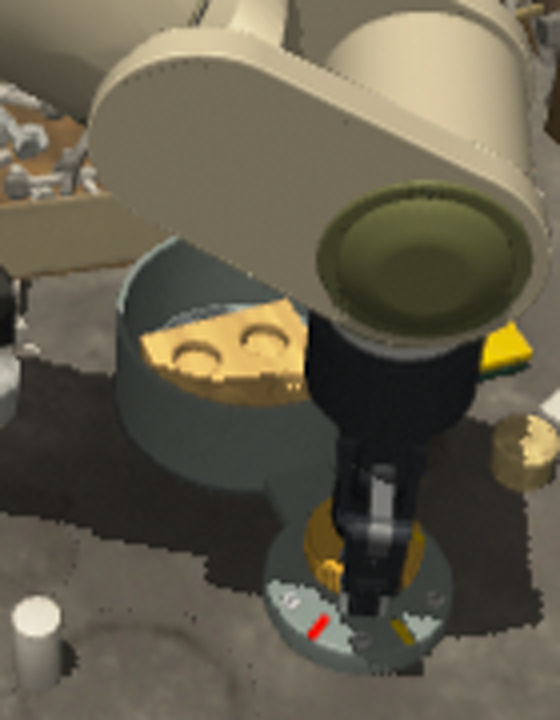

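```bash
python3 -m pendant '[[0,[0,0,0],0],[0,[0,0,0],0],[0,[0,0,0],0],[0,[0,0,-0.034],0],[0,[0,0,-0.034],8],[0,[0,0,-0.034],16],[0,[0,0,-0.034],24],[0,[0,0,-0.034],32]]'; python3 -m pendant '[[0,[0,0,0],8.5],[0,[0,0,0],17],[0,[0,0,0],25],[0,[0,0,0],33],[0,[0,0,0],42],[0,[0,0,0],50],[0,[0,0,0],58],[0,[0,0,0],66]]'; python3 -m pendant '[[0,[0,0,0],8],[0,[0,0,0],16],[0,[0,0,0],19],[0,[0,0,0],19]]';  python3 -c "
from h import *
mv(608,-236.5,58,30)
snap('scene','a3.png',(300,200,440,380),4)"
```

```text
clock: 5.4
tool_pos: [607.5, -237.1, 59.3]
eef_rot: [-3.141, -0.0, 2.008]
contact_force: [-0.2, 0.1, 0.0]
grip_width: 0.999
clock: 6.2
tool_pos: [607.5, -237.1, 59.3]
eef_rot: [-3.141, 0.0, 0.856]
contact_force: [-0.8, 1.0, 0.4]
grip_width: 1.003
clock: 6.6
tool_pos: [607.5, -237.1, 59.3]
eef_rot: [-3.141, 0.0, 0.53]
contact_force: [-0.3, 0.7, -0.8]
grip_width: 1.002
pos [ 607.5 -237.1   59.3] yaw 30.3 -> shift [ 0.0007 -0.0002  0.0013] turn 0.3 q6 0.49 t 6.6
```

View pics/a3.png

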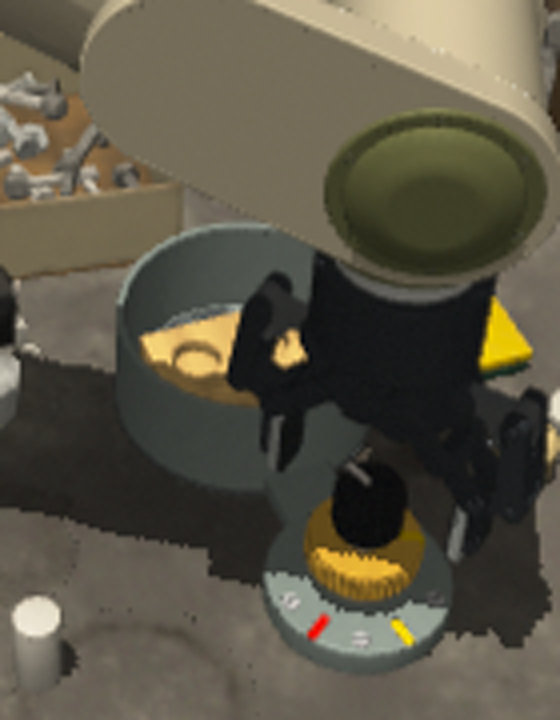

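The ring's yellow line has moved from (390,570) round to (415,538), so the ring is loose. Next is the knob.

```bash
python3 -m pendant '[[0.75,[0,0,0],0],[0.75,[0,0,0],0],[0.75,[0,0,0],0],[0.75,[0,0,0],0],[0.75,[0,0,0],0],[0.75,[0,0,0],0],[0.75,[0,0,0],0]]' 30; python3 -m pendant '[[0.75,[0,0,0],-8],[0.75,[0,0,0],-16],[0.75,[0,0,0],-24],[0.75,[0,0,0],-32],[0.75,[0,0,0],-40],[0.75,[0,0,0],-48],[0.75,[0,0,0],-56],[0.75,[0,0,0],-64]]'; python3 -m pendant '[[0.75,[0,0,0],-8],[0.75,[0,0,0],-16],[0.75,[0,0,0],-24],[0.75,[0,0,0],-32],[0.75,[0,0,0],-40],[0.75,[0,0,0],-46],[0.75,[0,0,0],-49],[0.75,[0,0,0],-49]]'; python3 -m pendant '[[0,[0,0,0],0],[0,[0,0,0],0],[0,[0,0,0],0],[0,[0,0,0],0],[0,[0,0,-0.05],0],[0,[0,0,-0.1],0],[0,[0,0,-0.12],0]]'; python3 -c "
from h import *
mv(608,-236.5,58,30)
for i in (0,1):
  n=('scene','top')[i]; x0,y0,x1,y1=((340,290,420,370),(395,190,455,245))[i]
  im=read_camera(n)[:,:,::-1]; cv2.imwrite('pics/full_%s.png'%n,im); cv2.imwrite('pics/k%d.png'%i,cv2.resize(im[y0:y1,x0:x1],(400,400),interpolation=2))
cv2.imwrite('pics/k.png',np.hstack([cv2.imread('pics/k0.png'),cv2.imread('pics/k1.png')]))"
```

```text
clock: 7.35
tool_pos: [607.5, -236.7, 59.4]
eef_rot: [-3.141, 0.0, 0.531]
contact_force: [-3.9, 2.8, 5.8]
grip_width: 0.367
clock: 8.15
tool_pos: [607.7, -236.8, 59.4]
eef_rot: [3.141, -0.0, 1.653]
contact_force: [-2.3, 3.4, 3.5]
grip_width: 0.359
clock: 8.95
tool_pos: [607.9, -236.7, 59.4]
eef_rot: [3.141, 0.0, 2.503]
contact_force: [-1.2, 3.4, 4.4]
grip_width: 0.361
clock: 9.65
tool_pos: [608.9, -237.8, 184.6]
eef_rot: [3.141, 0.008, 2.502]
contact_force: [0.5, -0.6, 0.2]
grip_width: 0.999
pos [ 608.9 -237.8  184.6] yaw 143.4 -> shift [0.0024 0.0004 0.1266] turn 113.4 q6 -1.48 t 9.65
```

View pics/k.png

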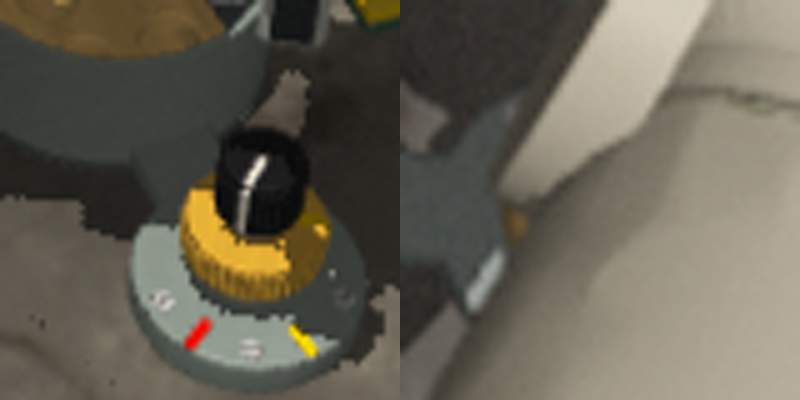

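Run:
```python
from h import *
a=lambda u,v,z: at("scene",340+u/5-.5,290+v/5-.5,z)[:2]
V=np.array([607.9,-236.7])
print("axis px",(proj("scene",[*V,84])-[340,290]+.5)*5,(proj("scene",[*V,18])-[340,290]+.5)*5)
ang=lambda w:np.degrees(np.arctan2(w[1],w[0]))
for p in ((246,188),(246,193),(265,158)): w=a(*p,84)-V; print(w,ang(w))
w=a(199,334,18)-V; print("red",w,ang(w), "line",ang(a(246,190,84)-a(265,157,84)))
r=np.radians(ang(w)); 
for d in (-10,0,10):
  q=np.array([V[0]+16*np.cos(r+np.radians(d)),V[1]+16*np.sin(r+np.radians(d)),84]);print(d,(proj("scene",q)-[340,290]+.5)*5)
```

```text
axis px [263.5677557  160.84060114] [247.28956967 271.83772356]
[-12.48245458  -8.20743264] -146.67437919387106
[-13.68309778 -10.20039882] -143.2964145038128
[1.18638237 0.93305674] 38.18406582296849
red [-31.50549904 -17.05906564] -151.56608918764752 line -144.29932571018247
-10 [235.18900086 184.34056964]
0 [241.42092207 188.30836202]
10 [248.35220973 191.44218891]
```

```bash
python3 -c "
from h import *
mv(495.5,197.5,150,90)"
```

```text
pos [ 608.8 -237.7  183.1] yaw 143.4 -> shift [0.3508 0.2816 0.0308] turn 53.4 q6 -1.48 t 9.75
```

```bash
python3 -m pendant '[[0,[0.35,0.282,0],53],[0,[0.35,0.282,0],53],[0,[0.35,0.282,0],53],[0,[0.35,0.282,0],53],[0,[0.35,0.282,0],53],[0,[0.35,0.282,0],53],[0,[0.35,0.282,0],53],[0,[0.35,0.282,0],53]]';  python3 -c "
from h import *
mv(495.5,197.5,150,90)
ims=[]
for i in (0,1):
  n=('scene','top')[i]; x0,y0,x1,y1=((355,305,415,365),(395,190,445,240))[i]
  im=read_camera(n)[:,:,::-1]; cv2.imwrite('pics/full_%s.png'%n,im); ims.append(cv2.resize(im[y0:y1,x0:x1],(400,400),interpolation=2))
cv2.imwrite('pics/k2.png',np.hstack(ims))"
```

```text
clock: 10.55
tool_pos: [507.9, 145.1, 177.9]
eef_rot: [-3.14, 0.0, 1.575]
contact_force: [1.6, 0.3, 0.7]
grip_width: 0.999
pos [507.9 145.1 177.9] yaw 90.3 -> shift [ 0.0525 -0.0121  0.0279] turn 0.3 q6 0.05 t 10.55
```

View pics/k2.png

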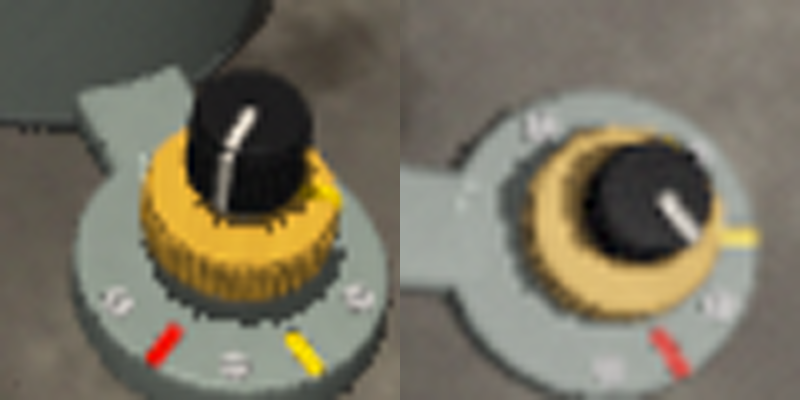

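The white line looks nearly parallel to the red mark from above, so I'll quantify it with intensity-weighted PCA in both views.

Run:
```python
from h import *
ang=lambda w:np.degrees(np.arctan2(w[1],w[0]))
def pca(n,w,x0,y0,z,l,ref):
    ys,xs=np.mgrid[:w.shape[0],:w.shape[1]]; k=w>0
    P=np.array([at(n,x0+x,y0+y,z)[:2] for x,y in zip(xs[k],ys[k])]); ww=w[k]
    m=(P*ww[:,None]).sum(0)/ww.sum(); c=((P-m)*ww[:,None]).T@(P-m)/ww.sum(); e,v=np.linalg.eigh(c); d=v[:,1]; d*=np.sign(d@ref)
    print(l,n,"mean",m.round(1),"dir",ang(d).round(1),"sd",np.sqrt(e).round(1),"n",k.sum()); return m
for f in ("0","full"):
  for n in ("top","scene"):
    im=cv2.imread(f"pics/{n}0.png" if f=="0" else f"pics/full_{n}.png").astype(float); B,G,R=im.transpose(2,0,1)
    x0,y0,x1,y1=(405,200,440,242) if n=="top" else (365,305,415,365)
    s=np.s_[y0:y1,x0:x1]
    red=np.clip(R-np.maximum(G,B)-40,0,None)[s]; r=pca(n,red,x0,y0,18,f+" red",[-1,-.5])
    # white inside black knob top disc
    V=np.array([607.9,-236.7]); wt=np.clip(im.min(2)-70,0,None)
    M=np.zeros(im.shape[:2],np.uint8); Q=[proj(n,[V[0]+15.5*np.cos(a),V[1]+15.5*np.sin(a),84]) for a in np.linspace(0,6.28,60)]
    cv2.fillPoly(M,[np.round(Q).astype(np.int32)],1); wt=wt*M
    m=pca(n,wt[s],x0,y0,84,f+" line",[-1,-.5] if f!="0" else [-.1,1])
    print("   rel mean angles red",ang(r-V).round(1),np.linalg.norm(r-V).round(1),"line",ang(m-V).round(1))
```

```text
0 red top mean [ 574.5 -255.7] dir -148.4 sd [1.3 4.2] n 16
0 line top mean [ 609.1 -234.3] dir 115.8 sd [ 3.9 10.5] n 36
   rel mean angles red -150.4 38.4 line 63.8
0 red scene mean [ 597.6 -237.1] dir -144.3 sd [12.1 27.3] n 257
0 line scene mean [ 607.9 -226.6] dir 101.6 sd [1.2 3.8] n 18
   rel mean angles red -178.0 10.3 line 90.2
full red top mean [ 574.5 -255.7] dir -148.3 sd [1.3 4.2] n 16
full line top mean [ 605.4 -244.1] dir 174.0 sd [4.5 8.1] n 33
   rel mean angles red -150.4 38.4 line -108.4
full red scene mean [ 596.7 -238. ] dir -143.6 sd [11.8 26.7] n 260
full line scene mean [ 601.9 -240.5] dir -141.7 sd [0.9 5. ] n 21
   rel mean angles red -173.6 11.3 line -147.9
```

Run:
```python
from h import *
ang=lambda w:np.degrees(np.arctan2(w[1],w[0]))
V=np.array([607.9,-236.7])
for n in ("top","scene"):
    im=cv2.imread(f"pics/full_{n}.png").astype(float); B,G,R=im.transpose(2,0,1)
    ys,xs=np.mgrid[:480,:640]
    c84=proj(n,[*V,84]); c18=proj(n,[*V,18])
    red=np.clip(R-np.maximum(G,B)-20,0,None)*(G-B<25)*(np.hypot(xs-c18[0],ys-c18[1])<22)
    sat=im.max(2)-im.min(2)
    wt=np.clip(im.min(2)-60,0,None)*(sat<45)*(np.hypot(xs-c84[0],ys-c84[1])<(6.5 if n=="top" else 7))
    if n=="scene": wt*=(ys<326.8)
    for l,w,z in (("red",red,18),("line",wt,84)):
        k=w>0; P=np.array([at(n,x,y,z)[:2] for x,y in zip(xs[k],ys[k])]); ww=w[k]
        m=(P*ww[:,None]).sum(0)/ww.sum(); e,v=np.linalg.eigh(((P-m)*ww[:,None]).T@(P-m)/ww.sum()); d=v[:,1]*-np.sign(v[0,1])
        print(n,l,m.round(1),"dir",ang(d).round(1),"sd",np.sqrt(e).round(1),"pos ang",ang(m-V).round(1),np.linalg.norm(m-V).round(1),k.sum())
        if l=="line": print([(int(x),int(y),int(q)) for x,y,q in zip(xs[k],ys[k],ww)])
```

```text
top red [ 574.6 -255.7] dir -148.2 sd [1.5 4.4] pos ang -150.3 38.3 23
top line [ 602.7 -242.2] dir -172.3 sd [2.6 4.6] pos ang -133.5 7.6 22
[(427, 207, 13), (430, 208, 22), (432, 210, 43), (428, 213, 10), (427, 214, 34), (428, 214, 95), (429, 214, 47), (427, 215, 58), (428, 215, 143), (429, 215, 100), (430, 215, 9), (428, 216, 119), (429, 216, 126), (430, 216, 75), (431, 216, 8), (428, 217, 18), (429, 217, 123), (430, 217, 128), (431, 217, 65), (429, 218, 47), (430, 218, 127), (431, 218, 120)]
scene red [ 576.1 -253.6] dir -149.3 sd [1.4 4.3] pos ang -151.9 36.0 25
scene line [ 602.8 -239.7] dir -145.0 sd [1.  4.2] pos ang -149.9 5.9 19
[(391, 321, 24), (392, 321, 89), (393, 321, 8), (391, 322, 104), (392, 322, 146), (393, 322, 16), (390, 323, 33), (391, 323, 150), (392, 323, 96), (389, 324, 15), (390, 324, 142), (391, 324, 129), (392, 324, 14), (389, 325, 65), (390, 325, 157), (391, 325, 51), (388, 326, 11), (389, 326, 125), (390, 326, 117)]
```

Run:
```python
from h import *
im=cv2.imread("pics/top0.png"); x0,y0=330,180; c=cv2.resize(im[y0:245,x0:392],None,fx=8,fy=8,interpolation=2)
h=cv2.cvtColor(c,cv2.COLOR_BGR2HSV); m=cv2.inRange(h,(8,60,170),(25,255,255))
m=cv2.morphologyEx(m,cv2.MORPH_CLOSE,np.ones((25,25)))
cs=cv2.findContours(m,0,1)[0]; k=max(cs,key=cv2.contourArea); r=cv2.minAreaRect(k); print(r)
b=np.array([at("top",x0+(p[0]+.5)/8-.5,y0+(p[1]+.5)/8-.5,20)[:2] for p in cv2.boxPoints(r)]); print(b.round(1),"centre",b.mean(0))
for i in range(4): d=b[(i+1)%4]-b[i]; print(np.linalg.norm(d).round(1),(np.degrees(np.arctan2(d[1],d[0]))%90).round(1))
# pot rim outline: dark-vs-bench hard; valve flange by hue: grey-green
f=cv2.resize(im[190:245,385:450],None,fx=8,fy=8,interpolation=2); g=cv2.cvtColor(f,cv2.COLOR_BGR2GRAY)
h=cv2.HoughCircles(cv2.medianBlur(g,9),cv2.HOUGH_GRADIENT,1,200,param1=60,param2=25,minRadius=140,maxRadius=180)
for q in (h[0] if h is not None else []): print("flange",q,at("top",385+(q[0]+.5)/8-.5,190+(q[1]+.5)/8-.5,18).round(1))
f=cv2.resize(im[170:255,320:405],None,fx=6,fy=6,interpolation=2); g=cv2.cvtColor(f,cv2.COLOR_BGR2GRAY)
h=cv2.HoughCircles(cv2.medianBlur(g,9),cv2.HOUGH_GRADIENT,1,200,param1=60,param2=25,minRadius=165,maxRadius=200)
for q in (h[0] if h is not None else []): print("rim",q,at("top",320+(q[0]+.5)/6-.5,170+(q[1]+.5)/6-.5,66).round(1))
```

```text
((244.15188598632812, 277.58477783203125), (308.4477233886719, 304.2770080566406), 5.024075031280518)
[[ 579.8  -49.2]
 [ 669.7  -58.1]
 [ 661.5 -147.8]
 [ 571.7 -137.7]] centre [620.67200975 -98.19303235]
90.3 84.4
90.1 84.8
90.4 83.6
88.8 84.8
flange [275.5 243.5 149. ] [ 607.  -235.3   18. ]
rim [252.5 249.5 179.1] [617.3 -96.9  66. ]
```

```bash
python3 -m pendant '[[0,[0.052,-0.012,0.03],8],[0,[0.052,-0.012,0.08],16],[0,[0.052,-0.012,0.08],24],[0,[0.052,-0.012,0.08],32],[0,[0.052,-0.012,0.08],40],[0,[0.052,-0.012,0.08],48],[0,[0.052,-0.012,0.08],51],[0,[0.052,-0.012,0.08],51]]'; python3 -c "
from h import *
mv(496.3,196.6,16,39.4)"
```

```text
clock: 11.45
tool_pos: [496.4, 194.9, 98.1]
eef_rot: [-3.141, 0.002, 0.687]
contact_force: [-0.6, -0.8, -0.7]
grip_width: 1.001
pos [496.4 194.9  98.1] yaw 39.3 -> shift [ 0.0012 -0.0013  0.0821] turn -0.1 q6 1.04 t 11.45
```

```bash
python3 -m pendant '[[0,[0.001,-0.001,0.045],0],[0,[0.001,-0.001,0.082],0],[0,[0.001,-0.001,0.082],0],[0.9,[0.001,-0.001,0.082],0],[0.9,[0.001,-0.001,0.082],0],[0.9,[0.001,-0.001,0.082],0],[0.9,[0.001,-0.001,0.082],0],[0.9,[0.001,-0.001,0.082],0]]' 25; python3 -m pendant '[[0.9,[0,0,0],0],[0.9,[0,0,0],0],[0.9,[0,0,0],0]]'; python3 -m pendant '[[0.4,[0,0,0],0],[0.4,[0,0,0],0],[0.4,[0,0,0],0],[0.4,[0,0,-0.045],-8],[0.4,[0,0,-0.045],-16],[0.4,[0,0,-0.045],-24],[0.4,[0,0,-0.045],-32],[0.4,[0,0,-0.045],-40]]'; python3 -m pendant '[[0.4,[0,0,0],-8.5],[0.4,[0,0,0],-17],[0.4,[0,0,0],-25],[0.4,[0,0,0],-33],[0.4,[0,0,0],-42],[0.4,[0,0,0],-50],[0.4,[0,0,0],-50]]';  python3 -c "
from h import *
mv(496.3,196.6,16,129.4)"
```

```text
clock: 12.25
tool_pos: [497.5, 196.9, 18.2]
eef_rot: [3.141, -0.001, 0.688]
contact_force: [-1.8, 0.4, 6.0]
grip_width: 0.246
clock: 12.55
tool_pos: [497.5, 196.9, 18.2]
eef_rot: [3.141, -0.001, 0.688]
contact_force: [-1.7, 1.3, 6.9]
grip_width: 0.25
clock: 13.35
tool_pos: [496.9, 196.8, 62.1]
eef_rot: [-3.141, 0.0, 1.391]
contact_force: [0.3, -0.4, -0.2]
grip_width: 0.602
clock: 14.05
tool_pos: [496.9, 196.8, 62.1]
eef_rot: [-3.141, -0.0, 2.259]
contact_force: [0.0, 0.5, 0.7]
grip_width: 0.603
pos [496.9 196.8  62.1] yaw 129.5 -> shift [ 0.0003 -0.0006  0.0461] turn 0.1 q6 -0.53 t 14.05
```

```bash
python3 -m pendant '[[0.4,[0,0,0.046],0],[0.4,[0,0,0.046],0],[0.9,[0,0,0.046],0],[0.9,[0,0,0.046],0],[0.9,[0,0,0.046],0],[0.9,[0,0,0.046],0],[0.9,[0,0,0.046],0]]' 40; python3 -m pendant '[[0.9,[0,0,-0.05],0],[0.9,[0,0,-0.1],0],[0.9,[0,0,-0.1],0]]'; python3 -c "
from h import *
mv(603.2,-75.9,115,129.4)"
```

```text
clock: 14.75
tool_pos: [497.9, 197.0, 17.9]
eef_rot: [3.139, 0.001, 2.258]
contact_force: [-1.0, 0.1, 6.9]
grip_width: 0.246
clock: 15.05
tool_pos: [500.1, 197.4, 123.1]
eef_rot: [3.131, 0.006, 2.258]
contact_force: [0.7, 0.3, -1.5]
grip_width: 0.243
pos [500.1 197.4 123.1] yaw 129.4 -> shift [-0.2766 -0.0938  0.0088] turn -0.0 q6 -0.53 t 15.05
```

```bash
python3 -m pendant '[[0.9,[-0.278,-0.094,0],0],[0.9,[-0.278,-0.094,0],0],[0.9,[-0.278,-0.094,0],0],[0.9,[-0.278,-0.094,0],0],[0.9,[-0.278,-0.094,0],0],[0.9,[-0.278,-0.094,0],0],[0.9,[-0.278,-0.094,0],0],[0.9,[-0.278,-0.094,0],0]]';python3 -m pendant '[[0.9,[0,0,0],0],[0.9,[0,0,0],0],[0.9,[0,0,0],0]]'; python3 -c "
from h import *
mv(603.2,-75.9,45,129.4)
snap('scene','p1.png',(310,230,420,320),7)"
```

```text
clock: 15.85
tool_pos: [600.5, -78.3, 115.8]
eef_rot: [-3.141, -0.001, 2.256]
contact_force: [-0.5, 0.9, -1.7]
grip_width: 0.243
clock: 16.15
tool_pos: [600.6, -76.8, 116.4]
eef_rot: [3.142, 0.0, 2.259]
contact_force: [0.1, -0.3, -1.3]
grip_width: 0.239
pos [600.6 -76.8 116.4] yaw 129.5 -> shift [-0.001   0.0026  0.0714] turn 0.1 q6 -1.01 t 16.15
```

View pics/p1.png

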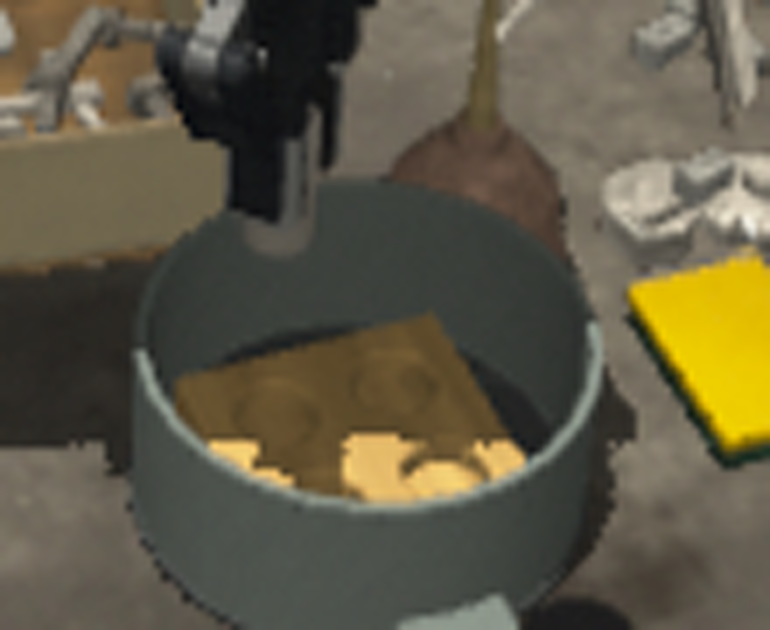

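Run:
```python
from h import *
X=lambda p,z: at("scene",310+p[0]/7-.5,230+p[1]/7-.5,z)
P=lambda X:((proj("scene",X)-[310,230]+.5)*7).round(0)
print("stub bottom",X((278,241),98),P([600.6,-76.8,98]), "edges",P([600.6,-76.8,98-0]))
for p in ((278,412),(394,382),(446,478)): print(X(p,20))
c=np.array([621.2,-97.8])
for a in (39.4,129.4,219.4,309.4): h=c+28.28*np.array([np.cos(np.radians(a)),np.sin(np.radians(a))]); print(a,h.round(1),P([*h,20]))
```

```text
stub bottom [600.40873572 -77.8667315   98.        ] [277. 239.] edges [277. 239.]
[605.68829128 -73.79548457  20.        ]
[644.53841332 -77.68922498  20.        ]
[ 639.1201626  -120.04392007   20.        ]
39.4 [643.1 -79.8] [393. 388.]
129.4 [603.2 -75.9] [274. 419.]
219.4 [ 599.3 -115.8] [324. 510.]
309.4 [ 639.2 -119.7] [445. 477.]
```

```bash
python3 -m pendant '[[0.9,[-0.001,0.0035,0],0],[0.9,[-0.001,0.0035,0.04],0],[0.9,[-0.001,0.0035,0.072],0],[0.9,[-0.001,0.0035,0.072],0]]';python3 -m pendant '[[0.9,[0,0,0.004],0],[0.9,[0,0,0.008],0],[0.9,[0,0,0.011],0],[0.9,[0,0,0.011],0]]'; python3 -c "
from h import *
mv(603.9,-75.2,28,129.4)
print(env.get_state()['contact_force'],env.get_state()['ft_torque'])"
```

```text
clock: 16.6
tool_pos: [601.9, -75.3, 40.2]
eef_rot: [-3.137, -0.007, 2.258]
contact_force: [0.2, -0.3, -1.3]
grip_width: 0.243
clock: 17.0
tool_pos: [604.3, -76.3, 33.7]
eef_rot: [3.141, 0.001, 2.258]
contact_force: [0.4, -0.5, -2.2]
grip_width: 0.243
pos [604.3 -76.3  33.7] yaw 129.4 -> shift [0.0011 0.0004 0.0057] turn -0.0 q6 -1.01 t 17.0
[ 0.37341273 -0.53238191 -2.19842322] [0.01331887 0.01999514 0.0086152 ]
```

```bash
python3 -m pendant '[[0.9,[0,0,0.004],0],[0.9,[0,0,0.006],0],[0.9,[0,0,0.006],0],[0.9,[0,0,0.006],0]]'; python3 -c "
from h import *
mv(603.9,-75.2,28,129.4)
print(env.get_state()['contact_force'],env.get_state()['ft_torque'])"
```

```text
clock: 17.4
tool_pos: [604.3, -76.4, 28.0]
eef_rot: [3.141, 0.001, 2.258]
contact_force: [-1.7, -0.5, 6.0]
grip_width: 0.246
pos [604.3 -76.4  28. ] yaw 129.4 -> shift [ 0.0011  0.0005 -0.    ] turn -0.0 q6 -1.01 t 17.4
[-1.7060812  -0.45388713  6.02515842] [0.07714895 0.36664506 0.0240411 ]
```

```bash
python3 -m pendant '[[0.55,[0,0,0],0],[0.55,[0,0,0],0],[0.55,[0,0,-0.02],0],[0.55,[0,0,-0.06],0],[0.3,[0,0,-0.11],0],[0,[0,0,-0.11],0],[0,[0,0,-0.11],0]]'; python3 -c "
from h import *
mv(607.9,-236.7,120,129.4)"
```

```text
clock: 18.1
tool_pos: [604.4, -76.4, 138.0]
eef_rot: [3.141, 0.002, 2.258]
contact_force: [-0.7, 1.2, -1.6]
grip_width: 0.938
pos [604.4 -76.4 138. ] yaw 129.4 -> shift [-0.1261 -0.099   0.0181] turn -0.0 q6 -1.01 t 18.1
```

```bash
python3 -m pendant '[[0,[-0.126,-0.099,0],0],[0,[-0.126,-0.099,0],0],[0,[-0.126,-0.099,0],0],[0,[-0.126,-0.099,0],0],[0,[-0.126,-0.099,0],0],[0,[-0.126,-0.099,0],0]]'; python3 -c "
from h import *
mv(607.9,-236.7,59.3,129.4)
print(env.get_state()['contact_force'])
im=read_camera('scene'); cv2.imwrite('pics/p2.png',im[230:320,310:420,::-1])
for x,y in ((604,-76),): u=proj('scene',[x,y,55]); print(u, im[int(u[1])-3:int(u[1])+4:2,int(u[0])-4:int(u[0])+5:2].min(2))"
```

```text
clock: 18.7
tool_pos: [607.3, -235.2, 136.1]
eef_rot: [-3.141, -0.002, 2.259]
contact_force: [-0.2, 0.7, 0.1]
grip_width: 1.0
pos [ 607.3 -235.2  136.1] yaw 129.4 -> shift [-0.0018 -0.0005  0.0768] turn 0.0 q6 -1.24 t 18.7
[-0.16002791  0.65681509  0.13221698]
[349.58232375 277.74903933] [[ 64 124 184 149  88]
 [109 198 200 201 194]
 [155 203 206 203 200]
 [ 79  85  86 124 123]]
```

```bash
python3 -m pendant '[[0,[-0.0015,0,0.045],0],[0,[-0.0015,0,0.077],0],[0,[-0.0015,0,0.077],0],[0.75,[-0.0015,0,0.077],0],[0.75,[-0.0015,0,0.077],0],[0.75,[-0.0015,0,0.077],0],[0.75,[-0.0015,0,0.077],0],[0.75,[-0.0015,0,0.077],0]]' 30; python3 -m pendant '[[0.75,[0,0,0],0],[0.75,[0,0,0],0],[0.75,[0,0,0],2],[0.75,[0,0,0],4],[0.75,[0,0,0],4],[0.75,[0,0,0],4]]'; python3 -m pendant '[[0,[0,0,0],0],[0,[0,0,0],0],[0,[0,0,0],0],[0,[0,0,0],0],[0,[0,0,0.034],0],[0,[0,0,0.034],0],[0,[0,0,0.034],0]]'; python3 -c "
from h import *
mv(607.9,-236.7,26,129.4)"
```

```text
clock: 19.55
tool_pos: [608.9, -238.0, 61.9]
eef_rot: [3.141, 0.002, 2.258]
contact_force: [-2.1, 1.2, 5.4]
grip_width: 0.361
clock: 20.15
tool_pos: [608.8, -238.0, 61.9]
eef_rot: [3.141, 0.002, 2.188]
contact_force: [-2.5, 0.3, 5.5]
grip_width: 0.362
clock: 20.85
tool_pos: [608.3, -237.5, 26.3]
eef_rot: [-3.141, -0.001, 2.188]
contact_force: [1.0, -0.3, 0.5]
grip_width: 0.999
pos [ 608.3 -237.5   26.3] yaw 125.4 -> shift [0.0009 0.0002 0.0003] turn -4.0 q6 -1.17 t 20.85
```

```bash
python3 -m pendant '[[0.6,[0,0,0],0],[0.6,[0,0,0],0],[0.6,[0,0,0],0],[0.6,[0,0,0],0],[0.6,[0,0,0],0],[0.6,[0,0,0],0]]' 40; python3 -m pendant '[[0.6,[0,0,0],7],[0.6,[0,0,0],14],[0.6,[0,0,0],21],[0.6,[0,0,0],28],[0.6,[0,0,0],35],[0.6,[0,0,0],42],[0.6,[0,0,0],49],[0.6,[0,0,0],55]]'; python3 -m pendant '[[0.6,[0,0,0],1],[0.6,[0,0,0],2],[0.6,[0,0,0],3],[0.6,[0,0,0],4],[0.6,[0,0,0],4]]'; python3 -c "
from h import *
mv(607.9,-236.7,26,129.4)
print(env.get_state()['contact_force'],env.get_state()['ft_torque'])"
```

```text
clock: 21.45
tool_pos: [608.8, -238.1, 27.8]
eef_rot: [3.141, 0.002, 2.189]
contact_force: [-1.7, -0.3, 5.8]
grip_width: 0.612
clock: 22.25
tool_pos: [607.1, -238.2, 27.7]
eef_rot: [-3.139, 0.002, 1.224]
contact_force: [-12.7, -0.6, 10.6]
grip_width: 0.613
clock: 22.75
tool_pos: [606.9, -238.6, 27.7]
eef_rot: [-3.138, 0.003, 1.161]
contact_force: [-13.5, -1.4, 10.3]
grip_width: 0.618
pos [ 606.9 -238.6   27.7] yaw 66.5 -> shift [0.0022 0.0002 0.0017] turn -62.9 q6 -0.14 t 22.75
[-13.4807819   -1.39667806  10.34371008] [-0.31077982  2.3264592   1.04295115]
```

```bash
python3 -m pendant '[[0,[0,0,0],0],[0,[0,0,0],0],[0,[0,0,0],0],[0,[0,0,0],0],[0,[0,0,-0.05],0],[0,[0,0,-0.1],0],[0,[0,0,-0.12],0],[0,[0,0,-0.12],0]]'; python3 -c "
from h import *
mv(451.2,-212.6,80,39.4)
print(env.get_state()['contact_force'])
n='scene'; im=read_camera(n)[:,:,::-1]; cv2.imwrite('pics/tight.png',cv2.resize(im[300:370,350:420],None,fx=8,fy=8,interpolation=2))"
```

```text
clock: 23.55
tool_pos: [609.8, -238.2, 150.1]
eef_rot: [3.135, 0.001, 1.159]
contact_force: [0.9, 0.5, -0.1]
grip_width: 0.998
pos [ 609.8 -238.2  150.1] yaw 66.4 -> shift [-0.0399 -0.1561  0.0691] turn 27.0 q6 -0.14 t 23.55
[ 0.88863656  0.49163984 -0.07199172]
```

View pics/tight.png

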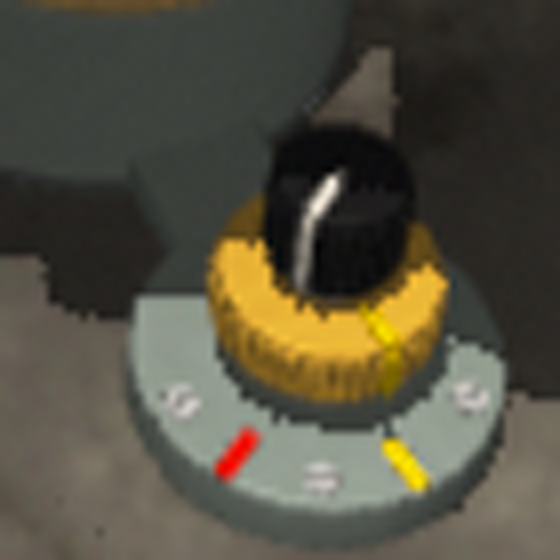

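The ring's yellow line meets the yellow mark and the white line is now parallel to the red mark, so the valve is done. Stub 1 is next.

```bash
python3 -m pendant '[[0.4,[-0.04,-0.156,0.03],8],[0.4,[-0.04,-0.156,0.03],16],[0.4,[-0.04,-0.156,0.069],24],[0.4,[-0.04,-0.156,0.069],27],[0.4,[-0.04,-0.156,0.069],27],[0.4,[-0.04,-0.156,0.069],27]]'; python3 -m pendant '[[0.4,[0,0,0],0],[0.4,[0,0,0],0]]'; python3 -c "
from h import *
mv(451.2,-212.6,16,39.4)
im=read_camera('top')[:,:,::-1]; cv2.imwrite('pics/t5.png',im); stubs(im,[(465,288)])"
```

```text
clock: 24.2
tool_pos: [449.5, -211.8, 76.6]
eef_rot: [-3.14, 0.0, 0.688]
contact_force: [0.8, 0.1, 0.8]
grip_width: 0.6
clock: 24.4
tool_pos: [450.4, -212.1, 77.5]
eef_rot: [3.14, -0.0, 0.688]
contact_force: [-0.2, 0.2, -0.6]
grip_width: 0.597
pos [ 450.4 -212.1   77.5] yaw 39.4 -> shift [0.0002 0.0008 0.0615] turn 0.0 q6 0.21 t 24.4
stub px 465.0 288.0 361 [ 447.8 -325.1   44. ]
```

```bash
python3 -m pendant '[[0.4,[0,0.0008,0.04],0],[0.4,[0,0.0008,0.061],0],[0.4,[0,0.0008,0.061],0],[0.9,[0,0.0008,0.061],0],[0.9,[0,0.0008,0.061],0],[0.9,[0,0.0008,0.061],0],[0.9,[0,0.0008,0.061],0],[0.9,[0,0.0008,0.061],0]]' 25; python3 -m pendant '[[0.4,[0,0,0],0],[0.4,[0,0,0],0],[0.4,[0,0,0],0],[0.4,[0,0,-0.045],0],[0.4,[0,0,-0.045],-8],[0.4,[0,0,-0.045],-16],[0.4,[0,0,-0.045],-24],[0.4,[0,0,-0.045],-32]]'; python3 -m pendant '[[0.4,[0,0,0],-8.5],[0.4,[0,0,0],-17],[0.4,[0,0,0],-25],[0.4,[0,0,0],-33],[0.4,[0,0,0],-42],[0.4,[0,0,0],-50],[0.4,[0,0,0],-58],[0.4,[0,0,0],-58]]'; python3 -m pendant '[[0.4,[0,0,0.046],0],[0.4,[0,0,0.046],0],[0.4,[0,0,0.046],0],[0.9,[0,0,0.046],0],[0.9,[0,0,0.046],0],[0.9,[0,0,0.046],0],[0.9,[0,0,0.046],0],[0.9,[0,0,0.046],0]]' 40; python3 -m pendant '[[0.9,[0,0,-0.05],0],[0.9,[0,0,-0.1],0],[0.9,[0,0,-0.1],0],[0.9,[0,0,-0.1],0]]'; python3 -c "
from h import *
mv(639.9,-119.4,115,129.4); print(env.get_state()['contact_force'])"
```

```text
clock: 25.25
tool_pos: [450.7, -212.9, 17.6]
eef_rot: [3.139, -0.001, 0.687]
contact_force: [-0.8, 1.9, 8.1]
grip_width: 0.25
clock: 26.05
tool_pos: [450.0, -212.4, 61.2]
eef_rot: [-3.142, -0.0, 1.252]
contact_force: [-0.3, -1.1, 0.2]
grip_width: 0.6
clock: 26.85
tool_pos: [450.0, -212.4, 61.2]
eef_rot: [-3.142, -0.0, 2.259]
contact_force: [-0.1, 0.3, 0.4]
grip_width: 0.6
clock: 27.65
tool_pos: [450.7, -213.0, 16.8]
eef_rot: [3.141, 0.003, 2.258]
contact_force: [-1.4, -0.6, 5.6]
grip_width: 0.242
clock: 28.05
tool_pos: [450.3, -212.6, 116.4]
eef_rot: [3.141, 0.003, 2.258]
contact_force: [0.4, -0.3, -2.1]
grip_width: 0.247
pos [ 450.3 -212.6  116.4] yaw 129.4 -> shift [-0.0483  0.2057  0.0016] turn -0.0 q6 -1.36 t 28.05
[ 0.41507058 -0.27936595 -2.12143021]
```

```bash
python3 -m pendant '[[0.9,[-0.048,0.206,0],0],[0.9,[-0.048,0.206,0],0],[0.9,[-0.048,0.206,0],0],[0.9,[-0.048,0.206,0],0],[0.9,[-0.048,0.206,0],0],[0.9,[-0.048,0.206,0],0],[0.9,[-0.048,0.206,0],0]]'; python3 -m pendant '[[0.9,[0,0,0.04],0],[0.9,[0,0,0.07],0],[0.9,[0,0,0.07],0],[0.9,[0,0,0.07],0]]'; python3 -c "
from h import *
mv(639.9,-119.4,26.8,129.4); print(env.get_state()['contact_force'])"
```

```text
clock: 28.75
tool_pos: [638.6, -118.9, 113.8]
eef_rot: [-3.14, -0.002, 2.258]
contact_force: [-0.3, 0.0, -1.3]
grip_width: 0.244
clock: 29.15
tool_pos: [639.3, -119.6, 46.1]
eef_rot: [-3.142, 0.0, 2.257]
contact_force: [0.6, -0.8, -1.8]
grip_width: 0.238
pos [ 639.3 -119.6   46.1] yaw 129.3 -> shift [-0.0002  0.0006  0.0193] turn -0.1 q6 -1.05 t 29.15
[ 0.59086738 -0.82208938 -1.8166596 ]
```

```bash
python3 -m pendant '[[0.9,[0,0.0005,0.005],0],[0.9,[0,0.0005,0.01],0],[0.9,[0,0.0005,0.013],0],[0.9,[0,0.0005,0.013],0]]';  python3 -c "
from h import *
mv(639.9,-119.4,26.8,129.4); print(env.get_state()['contact_force'])"
```

```text
clock: 29.55
tool_pos: [639.9, -118.4, 32.0]
eef_rot: [-3.141, -0.0, 2.258]
contact_force: [0.2, -0.3, -0.2]
grip_width: 0.242
pos [ 639.9 -118.4   32. ] yaw 129.4 -> shift [-0.0008 -0.0006  0.0052] turn -0.0 q6 -1.05 t 29.55
[ 0.22016925 -0.25641506 -0.232305  ]
```

```bash
python3 -m pendant '[[0.9,[0,0,0.004],0],[0.9,[0,0,0.0055],0],[0.9,[0,0,0.0055],0],[0.9,[0,0,0.0055],0]]'; python3 -m pendant '[[0.55,[0,0,0],0],[0.55,[0,0,0],0],[0.55,[0,0,0],0],[0.55,[0,0,-0.02],0],[0.55,[0,0,-0.06],0],[0.4,[0,0,-0.11],0],[0.4,[0,0,-0.11],0]]'; python3 -c "
from h import *
mv(449.8,-326.7,110,129.4)
im=read_camera('scene'); 
for x,y in ((604,-76),(640,-119)): u=proj('scene',[x,y,55]); print(u, im[int(u[1])-3:int(u[1])+4:2,int(u[0])-4:int(u[0])+5:2].min(2))"
```

```text
clock: 29.95
tool_pos: [640.2, -118.5, 26.9]
eef_rot: [3.141, 0.0, 2.258]
contact_force: [-0.6, -0.5, 1.0]
grip_width: 0.244
clock: 30.65
tool_pos: [642.9, -119.4, 144.2]
eef_rot: [3.135, 0.011, 2.258]
contact_force: [-0.2, 0.2, -0.6]
grip_width: 0.599
pos [ 642.9 -119.4  144.2] yaw 129.4 -> shift [-0.0373 -0.281   0.0329] turn -0.0 q6 -1.05 t 30.65
[349.58232375 277.74903933] [[57 67 76 68 62]
 [64 78 79 81 78]
 [75 82 82 83 81]
 [62 85 86 83 84]]
[374.49988091 285.79608139] [[45 75 72 81 51]
 [68 81 80 79 79]
 [77 82 83 83 83]
 [73 99 85 82 85]]
```

```bash
python3 -m pendant '[[0.4,[-0.037,-0.281,0],0],[0.4,[-0.037,-0.281,0.01],0],[0.4,[-0.037,-0.281,0.06],0],[0.4,[-0.037,-0.281,0.06],0],[0.4,[-0.037,-0.281,0.06],0],[0.4,[-0.037,-0.281,0.06],0],[0.4,[-0.037,-0.281,0.06],0],[0.4,[-0.037,-0.281,0.06],0]]'; python3 -m pendant '[[0.4,[0,0,0],0],[0.4,[0,0,0],0]]'; python3 -c "
from h import *
mv(450.3,-326.7,16,129.4)"
```

```text
clock: 31.5
tool_pos: [445.7, -325.3, 75.8]
eef_rot: [3.141, -0.002, 2.257]
contact_force: [1.1, -0.2, 0.1]
grip_width: 0.6
clock: 31.7
tool_pos: [447.2, -324.5, 76.8]
eef_rot: [3.141, 0.0, 2.26]
contact_force: [-0.1, 0.7, -0.4]
grip_width: 0.603
pos [ 447.2 -324.5   76.8] yaw 129.5 -> shift [-0.0037  0.001   0.0608] turn 0.1 q6 -1.53 t 31.7
```

```bash
python3 -m pendant '[[0.4,[-0.0035,0.0005,0.03],0],[0.4,[-0.0035,0.0005,0.06],0],[0.4,[-0.0035,0.0005,0.06],0],[0.9,[-0.0035,0.0005,0.06],0],[0.9,[-0.0035,0.0005,0.06],0],[0.9,[-0.0035,0.0005,0.06],0],[0.9,[-0.0035,0.0005,0.06],0],[0.9,[-0.0035,0.0005,0.06],0]]' 25; python3 -m pendant '[[0.4,[0,0,0],0],[0.4,[0,0,0],0],[0.4,[0,0,0],0],[0.4,[0,0,-0.045],0],[0.4,[0,0,-0.045],8],[0.4,[0,0,-0.045],16],[0.4,[0,0,-0.045],24],[0.4,[0,0,-0.045],32]]'; python3 -m pendant '[[0.4,[0,0,0],8.5],[0.4,[0,0,0],17],[0.4,[0,0,0],25],[0.4,[0,0,0],33],[0.4,[0,0,0],42],[0.4,[0,0,0],50],[0.4,[0,0,0],58],[0.4,[0,0,0],58]]'; python3 -m pendant '[[0.4,[0,0,0.046],0],[0.4,[0,0,0.046],0],[0.4,[0,0,0.046],0],[0.9,[0,0,0.046],0],[0.9,[0,0,0.046],0],[0.9,[0,0,0.046],0],[0.9,[0,0,0.046],0],[0.9,[0,0,0.046],0]]' 40; python3 -m pendant '[[0.9,[0,0,-0.05],0],[0.9,[0,0,-0.1],0],[0.9,[0,0,-0.1],0],[0.9,[0,0,-0.1],0]]'; python3 -c "
from h import *
mv(643.8,-79.5,115,39.4); print(env.get_state()['contact_force'])"
```

```text
clock: 32.5
tool_pos: [449.9, -328.2, 18.4]
eef_rot: [3.141, 0.003, 2.258]
contact_force: [0.6, 2.0, 6.7]
grip_width: 0.247
clock: 33.3
tool_pos: [448.9, -327.8, 61.7]
eef_rot: [-3.141, -0.0, 1.694]
contact_force: [0.9, 0.2, 0.7]
grip_width: 0.599
clock: 34.1
tool_pos: [448.9, -327.8, 61.7]
eef_rot: [-3.141, 0.0, 0.686]
contact_force: [0.2, -0.1, 0.1]
grip_width: 0.601
clock: 34.9
tool_pos: [449.5, -328.3, 17.4]
eef_rot: [3.139, -0.0, 0.688]
contact_force: [-1.1, 0.8, 5.3]
grip_width: 0.24
clock: 35.3
tool_pos: [449.2, -328.0, 117.0]
eef_rot: [3.139, -0.0, 0.688]
contact_force: [0.4, 0.2, -1.9]
grip_width: 0.246
pos [ 449.2 -328.   117. ] yaw 39.4 -> shift [ 0.3081 -0.0685  0.0018] turn 0.0 q6 0.04 t 35.3
[ 0.36352422  0.18754472 -1.89258418]
```

```bash
python3 -m pendant '[[0.9,[0.309,-0.0685,0],0],[0.9,[0.309,-0.0685,0],0],[0.9,[0.309,-0.0685,0],0],[0.9,[0.309,-0.0685,0],0],[0.9,[0.309,-0.0685,0],0],[0.9,[0.309,-0.0685,0],0],[0.9,[0.309,-0.0685,0],0],[0.9,[0.309,-0.0685,0],0]]'; python3 -m pendant '[[0.9,[0,0,0],0],[0.9,[0,0,0.04],0],[0.9,[0,0,0.07],0],[0.9,[0,0,0.07],0],[0.9,[0,0,0.07],0]]'; python3 -c "
from h import *
mv(644,-79.5,27,39.4); print(env.get_state()['contact_force'])"
```

```text
clock: 36.1
tool_pos: [644.5, -76.1, 113.5]
eef_rot: [-3.139, 0.001, 0.691]
contact_force: [0.3, -0.3, -1.6]
grip_width: 0.247
clock: 36.6
tool_pos: [644.1, -79.8, 46.3]
eef_rot: [-3.142, 0.0, 0.686]
contact_force: [-0.1, 0.2, -1.1]
grip_width: 0.245
pos [644.1 -79.8  46.3] yaw 39.3 -> shift [ 0.0001 -0.0003  0.0193] turn -0.1 q6 0.58 t 36.6
[-0.11047547  0.22803289 -1.0772249 ]
```

```bash
python3 -m pendant '[[0.9,[0,0,0.005],0],[0.9,[0,0,0.01],0],[0.9,[0,0,0.013],0],[0.9,[0,0,0.013],0]]';  python3 -c "
from h import *
mv(644,-79.5,27,39.4); print(env.get_state()['contact_force'])"
```

```text
clock: 37.0
tool_pos: [644.2, -78.7, 32.5]
eef_rot: [-3.141, 0.0, 0.687]
contact_force: [-0.5, 0.6, -1.9]
grip_width: 0.243
pos [644.2 -78.7  32.5] yaw 39.4 -> shift [-0.0006  0.0005  0.0055] turn -0.0 q6 0.58 t 37.0
[-0.54113928  0.6081367  -1.87558294]
```

```bash
python3 -m pendant '[[0.9,[0,0,0.004],0],[0.9,[0,0,0.0055],0],[0.9,[0,0,0.0055],0],[0.9,[0,0,0.0055],0]]'; python3 -m pendant '[[0.55,[0,0,0],0],[0.55,[0,0,0],0],[0.55,[0,0,0],0],[0.55,[0,0,-0.02],0],[0.55,[0,0,-0.06],0],[0.4,[0,0,-0.11],0],[0.4,[0,0,-0.13],0]]'; python3 -c "
from h import *
mv(509,341,110,90)
for n in ('top','scene'):
  im=read_camera(n)[:,:,::-1].copy(); cv2.imwrite('pics/c_%s.png'%n,im)
im=cv2.imread('pics/c_top.png')
g=cv2.resize(im[210:320,100:260],None,fx=5,fy=5,interpolation=2); w=(g.min(2)>170).astype(np.uint8)
k=max(cv2.findContours(w,0,1)[0],key=cv2.contourArea); e=cv2.fitEllipse(cv2.convexHull(k)); print(e); print(at('top',100+(e[0][0]+.5)/5-.5,210+(e[0][1]+.5)/5-.5,11))
b=(g.max(2)<45).astype(np.uint8); n,l,s,c=cv2.connectedComponentsWithStats(b)
for i in range(1,n):
  if s[i,4]>300: print('dark',s[i],c[i],at('top',100+(c[i][0]+.5)/5-.5,210+(c[i][1]+.5)/5-.5,36))"
```

```text
clock: 37.4
tool_pos: [644.4, -78.7, 27.4]
eef_rot: [3.141, -0.0, 0.687]
contact_force: [-2.1, -0.2, 3.2]
grip_width: 0.24
clock: 38.1
tool_pos: [645.8, -79.1, 162.4]
eef_rot: [3.136, -0.004, 0.688]
contact_force: [0.3, 0.3, 0.1]
grip_width: 0.6
pos [645.8 -79.1 162.4] yaw 39.4 -> shift [ 0.1607 -0.4118  0.0506] turn -50.6 q6 0.58 t 38.1
((333.7831726074219, 268.6026916503906), (310.92950439453125, 327.5230407714844), 48.60727310180664)
[508.64878191 345.28046421  11.        ]
dark [ 292  230   69   63 1680] [327.41428571 258.04583333] [510.63940725 340.20070135  36.        ]
dark [424 438  15  34 365] [431.17260274 452.9890411 ] [424.45199203 290.51250994  36.        ]
```

```bash
python3 -m pendant '[[0.4,[-0.062,-0.155,0],-8],[0.4,[-0.062,-0.155,0],-16],[0.4,[-0.062,-0.155,0],-24],[0.4,[-0.062,-0.155,0],-32],[0.4,[-0.062,-0.155,0],-40],[0.4,[-0.062,-0.155,0],-48],[0.4,[-0.062,-0.155,0],-51]]'; python3 -c "
from h import *
mv(511,340,110,90)"
```

```text
clock: 38.9
tool_pos: [497.4, 1.9, 156.0]
eef_rot: [-3.14, -0.0, 1.582]
contact_force: [0.1, -0.5, -0.1]
grip_width: 0.599
pos [497.4   1.9 156. ] yaw 90.7 -> shift [0.3379 0.0176 0.0461] turn 0.7 q6 -0.24 t 38.9
```

```bash
python3 -m pendant '[[0.2,[0.338,0.018,0],0],[0.2,[0.338,0.018,0],0],[0.2,[0.338,0.018,0],0],[0.2,[0.338,0.018,0],0],[0.2,[0.338,0.018,0.04],0],[0.2,[0.338,0.018,0.06],0],[0.2,[0.338,0.018,0.06],0],[0.2,[0.338,0.018,0.06],0]]'; python3 -m pendant '[[0.2,[0,0,0],0],[0.2,[0,0,0],0]]'; python3 -c "
from h import *
mv(511,340,25,90)
snap('scene','cv.png',(200,150,300,230),7)"
```

```text
clock: 39.7
tool_pos: [510.8, 343.2, 91.8]
eef_rot: [-3.134, 0.002, 1.582]
contact_force: [-0.3, -1.0, -0.0]
grip_width: 0.799
clock: 39.9
tool_pos: [514.0, 338.9, 97.2]
eef_rot: [-3.142, 0.0, 1.577]
contact_force: [0.2, -0.8, 0.0]
grip_width: 0.799
pos [514.  338.9  97.2] yaw 90.3 -> shift [ 0.0011 -0.0029  0.0722] turn 0.3 q6 0.39 t 39.9
```

View pics/cv.png

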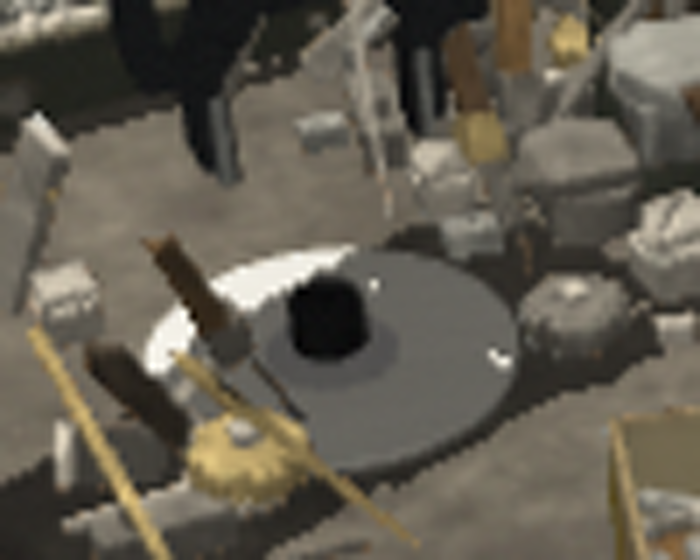

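Run:
```python
from h import *
X=lambda p,z: at("scene",200+p[0]/7-.5,150+p[1]/7-.5,z).round(1)
print(X((329,317),26),X((328,294),37),X((332,360),11))
im=cv2.imread('pics/c_top.png'); g=cv2.resize(im[230:300,125:210],None,fx=8,fy=8,interpolation=2)
h=cv2.HoughCircles(cv2.medianBlur(cv2.cvtColor(g,6),9),cv2.HOUGH_GRADIENT,1,300,param1=80,param2=20,minRadius=230,maxRadius=290)
for q in h[0]: print(q,at('top',125+(q[0]+.5)/8-.5,230+(q[1]+.5)/8-.5,11))
h=cv2.HoughCircles(cv2.medianBlur(cv2.cvtColor(g,6),5)[150:350,150:350].copy(),cv2.HOUGH_GRADIENT,1,300,param1=80,param2=10,minRadius=45,maxRadius=70)
for q in h[0]: print(q,at('top',125+(150+q[0]+.5)/8-.5,230+(150+q[1]+.5)/8-.5,37))
```

```text
[512.2 350.5  26. ] [512.8 349.7  37. ] [509.5 343.4  11. ]
[343.5 284.5 266.2] [504.51324223 342.48355692  11.        ]
[168.5 112.5  59.1] [507.92769444 341.29991258  37.        ]
```

Run:
```python
from h import *
cv=read_camera('scene')[:,:,::-1].copy(); cv2.imwrite('pics/cv_full.png',cv)
for f in ("scene0","c_scene","cv_full"):
    im=cv2.imread(f'pics/{f}.png')[180:215,230:265]; ys,xs=np.nonzero(im.max(2)<(30))
    print(f,len(xs),xs.mean()+230,ys.mean()+180,(xs.min()+230,xs.max()+230,ys.min()+180,ys.max()+180), at('scene',xs.mean()+230,ys.mean()+180,26).round(1))
```

```text
scene0 84 246.13095238095238 195.8452380952381 (np.int64(242), np.int64(251), np.int64(191), np.int64(200)) [509.8 346.1  26. ]
c_scene 64 246.40625 196.78125 (np.int64(242), np.int64(251), np.int64(191), np.int64(200)) [509.1 341.6  26. ]
cv_full 97 246.30927835051546 195.36082474226805 (np.int64(241), np.int64(251), np.int64(190), np.int64(200)) [510.9 348.1  26. ]
```

```bash
python3 -m pendant '[[0.2,[0.003,-0.0035,0.04],0],[0.2,[0.003,-0.0035,0.083],0],[0.2,[0.003,-0.0035,0.083],0],[0.9,[0.003,-0.0035,0.083],0],[0.9,[0.003,-0.0035,0.083],0],[0.9,[0.003,-0.0035,0.083],0],[0.9,[0.003,-0.0035,0.083],0],[0.9,[0.003,-0.0035,0.083],0]]' 20; python3 -m pendant '[[0.9,[0,0,0],0],[0.9,[0,0,0],0]]'; python3 -c "
from h import *
mv(511,340,14,90); print(env.get_state()['contact_force'])"
```

```text
clock: 40.8
tool_pos: [511.4, 343.1, 16.9]
eef_rot: [3.138, -0.001, 1.577]
contact_force: [-0.6, -2.6, 6.6]
grip_width: 0.341
clock: 41.0
tool_pos: [511.4, 343.1, 16.9]
eef_rot: [3.138, -0.001, 1.577]
contact_force: [-1.5, -1.0, 6.6]
grip_width: 0.342
pos [511.4 343.1  16.9] yaw 90.4 -> shift [-0.0031 -0.0005  0.0029] turn 0.4 q6 0.39 t 41.0
[-1.5133412  -0.95381465  6.55287367]
```

```bash
python3 -m pendant '[[0.3,[0,0,0],0],[0.3,[0,0,0],0],[0.3,[0,0,0],0],[0.3,[0,0,-0.04],0],[0.3,[0,0,-0.04],-8],[0.3,[0,0,-0.04],-16],[0.3,[0,0,-0.04],-24],[0.3,[0,0,-0.04],-32]]'; python3 -m pendant '[[0.3,[0,0,0],-8.5],[0.3,[0,0,0],-17],[0.3,[0,0,0],-25],[0.3,[0,0,0],-33],[0.3,[0,0,0],-42],[0.3,[0,0,0],-50],[0.3,[0,0,0],-58],[0.3,[0,0,0],-58]]'; python3 -m pendant '[[0.3,[0,0,0.04],0],[0.3,[0,0,0.04],0],[0.3,[0,0,0.04],0],[0.9,[0,0,0.04],0],[0.9,[0,0,0.04],0],[0.9,[0,0,0.04],0],[0.9,[0,0,0.04],0],[0.9,[0,0,0.04],0]]' 30;  python3 -m pendant '[[0.9,[0,0,0],0],[0.9,[0,0,0],0]]' 50; python3 -c "
from h import *
mv(511,340,14,180); print(env.get_state()['contact_force'])"
```

```text
clock: 41.8
tool_pos: [510.2, 342.8, 54.4]
eef_rot: [3.142, -0.0, 2.142]
contact_force: [-0.1, -0.2, -0.3]
grip_width: 0.702
clock: 42.6
tool_pos: [510.3, 342.8, 54.3]
eef_rot: [3.142, 0.0, -3.134]
contact_force: [-0.1, 0.9, 0.2]
grip_width: 0.697
clock: 43.4
tool_pos: [511.1, 343.4, 16.0]
eef_rot: [3.14, 0.003, -3.135]
contact_force: [-0.4, 0.4, 6.3]
grip_width: 0.34
clock: 43.6
tool_pos: [511.1, 343.4, 16.1]
eef_rot: [3.14, 0.003, -3.135]
contact_force: [-2.0, 0.3, 6.8]
grip_width: 0.327
pos [511.1 343.4  16.1] yaw -179.6 -> shift [ 0.0001 -0.0034  0.0021] turn 0.4 q6 -1.18 t 43.6
[-2.02055046  0.32802146  6.81311318]
```

```bash
python3 -m pendant '[[0.9,[0,0,-0.02],0],[0.9,[0,0,-0.06],0],[0.9,[0,0,-0.1],0],[0.9,[0,0,-0.14],0],[0.9,[0,0,-0.145],0],[0.9,[0,0,-0.145],0]]'; python3 -m pendant '[[0.9,[0,-0.04,0],0],[0.9,[0,-0.08,0],0],[0.9,[0,-0.12,0],0],[0.9,[0,-0.16,0],0],[0.9,[0,-0.2,0],0],[0.9,[0,-0.24,0],0],[0.9,[0,-0.28,0],0],[0.9,[0,-0.32,0],0]]'; python3 -m pendant '[[0.9,[0,-0.03,0],0],[0.9,[0,-0.05,0],0],[0.9,[0,-0.05,0],0]]'; python3 -c "
from h import *
mv(622.2,-97.5,160,180); print(env.get_state()['contact_force'])"
```

```text
clock: 44.2
tool_pos: [510.4, 342.9, 160.2]
eef_rot: [3.141, 0.002, -3.135]
contact_force: [-0.5, 0.4, -3.5]
grip_width: 0.329
clock: 45.0
tool_pos: [511.3, 21.3, 157.4]
eef_rot: [3.141, -0.003, -3.135]
contact_force: [1.6, 0.2, -2.9]
grip_width: 0.332
clock: 45.3
tool_pos: [511.9, -29.1, 157.5]
eef_rot: [3.141, -0.003, -3.138]
contact_force: [0.5, 0.3, -2.9]
grip_width: 0.33
pos [511.9 -29.1 157.5] yaw -179.8 -> shift [-0.11   -0.0688 -0.0029] turn 0.2 q6 -1.86 t 45.3
[ 0.48196707  0.28224383 -2.91955369]
```

```bash
python3 -m pendant '[[0.9,[-0.03,-0.018,0],0],[0.9,[-0.06,-0.037,0],0],[0.9,[-0.09,-0.055,0],0],[0.9,[-0.1105,-0.068,0],0],[0.9,[-0.1105,-0.068,0],0],[0.9,[-0.1105,-0.068,0],0]]'; python3 -m pendant '[[0.9,[0,0,0.03],0],[0.9,[0,0,0.06],0],[0.9,[0,0,0.07],0],[0.9,[0,0,0.07],0],[0.9,[0,0,0.07],0]]'; python3 -c "
from h import *
mv(622.3,-97.2,76,180); print(env.get_state()['contact_force'])"
```

```text
clock: 45.9
tool_pos: [623.0, -93.4, 157.5]
eef_rot: [3.14, -0.003, -3.134]
contact_force: [-0.8, 0.0, -1.8]
grip_width: 0.329
clock: 46.4
tool_pos: [624.1, -94.2, 90.6]
eef_rot: [-3.141, 0.002, -3.134]
contact_force: [0.3, -0.3, -1.7]
grip_width: 0.331
pos [624.1 -94.2  90.6] yaw -179.6 -> shift [ 0.0019 -0.0029  0.0146] turn 0.4 q6 -1.91 t 46.4
[ 0.27467734 -0.33565529 -1.65618565]
```

```bash
python3 -m pendant '[[0.9,[0.0018,-0.003,0],0],[0.9,[0.0018,-0.003,0],0],[0.9,[0.0018,-0.003,0.003],0],[0.9,[0.0018,-0.003,0.003],0]]'; python3 -c "
from h import *
mv(622.3,-97.2,76,180); print(env.get_state()['contact_force'])
snap('scene','cs.png',(310,220,410,310),7)"
```

```text
clock: 46.8
tool_pos: [621.8, -97.4, 86.0]
eef_rot: [3.141, -0.0, -3.135]
contact_force: [-0.5, 0.1, -2.8]
grip_width: 0.326
pos [621.8 -97.4  86. ] yaw -179.6 -> shift [-0.0005  0.0002  0.01  ] turn 0.4 q6 -1.92 t 46.8
[-0.46601254  0.14518521 -2.82042406]
```

View pics/cs.png

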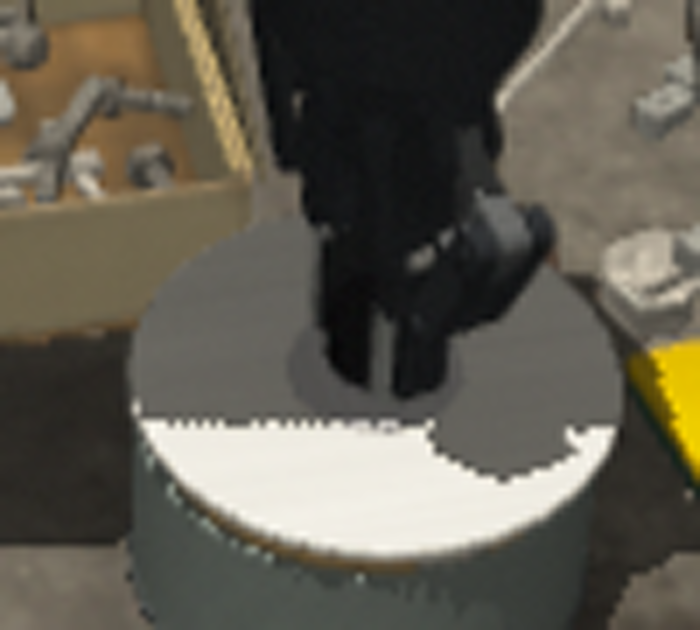

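The cover sits level and centred just above the rim, so I'll lower it slowly.

```bash
python3 -m pendant '[[0.9,[-0.0005,0,0.003],0],[0.9,[-0.0005,0,0.006],0],[0.9,[-0.0005,0,0.009],0],[0.9,[-0.0005,0,0.0105],0],[0.9,[-0.0005,0,0.0105],0],[0.9,[-0.0005,0,0.0105],0]]'; python3 -c "
from h import *
mv(622.3,-97.2,76,180); print(env.get_state()['contact_force'],env.get_state()['ft_torque'])"
```

```text
clock: 47.45
tool_pos: [622.4, -97.5, 76.2]
eef_rot: [-3.142, -0.0, -3.135]
contact_force: [-3.8, 1.0, 5.3]
grip_width: 0.332
pos [622.4 -97.5  76.2] yaw -179.6 -> shift [0.0001 0.0003 0.0002] turn 0.4 q6 -1.92 t 47.45
[-3.82126072  1.04989193  5.33712179] [0.18011234 0.65276008 0.02404001]
```

```bash
python3 -m pendant '[[0.3,[0,0,0],0],[0.3,[0,0,0],0],[0.3,[0,0,0],0],[0.3,[0,0,0],0],[0.3,[0,0,-0.03],0],[0.3,[0,0,-0.08],0],[0.3,[0,0,-0.1],0],[0.3,[0,0,-0.1],0]]'; python3 -m pendant '[[0.3,[0.05,0,0],0],[0.3,[0.1,0,0],0],[0.3,[0.15,0.05,0],0],[0.3,[0.18,0.1,0],0],[0.3,[0.2,0.15,0],0],[0.3,[0.2,0.2,0],0],[0.3,[0.2,0.2,0],0],[0.3,[0.2,0.2,0],0]]'
python3 - <<'E'
from h import *
t=read_camera('top')[:,:,::-1].copy(); s=read_camera('scene')[:,:,::-1].copy()
cv2.imwrite('pics/ft.png',t);cv2.imwrite('pics/fs.png',s)
for n,im,(x0,y0,x1,y1) in (("top",t,(310,160,460,260)),("scene",s,(300,220,430,380))):
    k=5 if n=="top" else 3.75; g=cv2.resize(im[y0:y1,x0:x1],None,fx=k,fy=k,interpolation=2)
    circ(g,n,(622.3-1,-97.2+1.3,71),73,(0,0,255),x0,y0,k); circ(g,n,(621.3,-95.9,97),15,(0,255,0),x0,y0,k)
    cv2.imwrite(f'pics/f_{n}.png',g)
a=cv2.imread('pics/f_top.png'); b=cv2.imread('pics/f_scene.png'); print(a.shape,b.shape)
h=cv2.resize(a,(480,320)); H=np.zeros((600,968,3),np.uint8); H[:320,:480]=h; H[:,480:]=b[:600,:488]
cv2.imwrite('pics/final.png',cv2.resize(H,(800,496)))
E
```

```text
clock: 48.25
tool_pos: [623.8, -97.9, 179.4]
eef_rot: [-3.139, 0.006, -3.135]
contact_force: [0.2, -0.4, -1.0]
grip_width: 0.703
clock: 49.05
tool_pos: [419.7, 103.9, 174.9]
eef_rot: [3.141, -0.002, -3.131]
contact_force: [0.3, -1.1, -0.1]
grip_width: 0.699
(500, 750, 3) (600, 488, 3)
```

View pics/final.png

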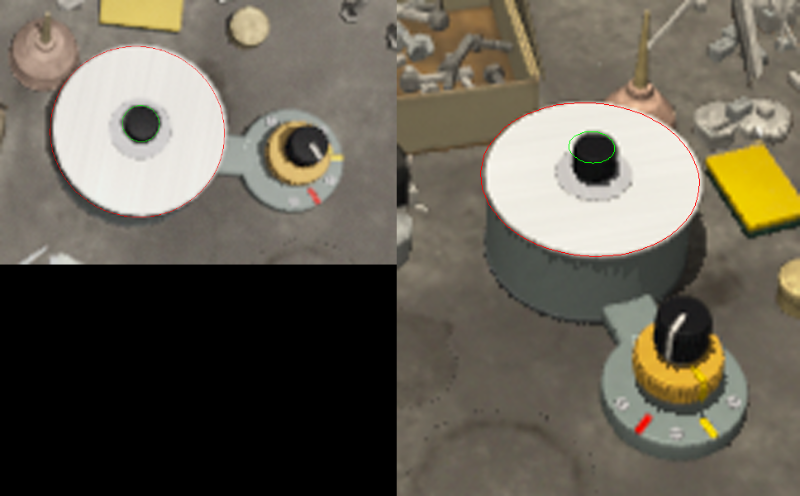

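The cover's edge matches the predicted seated circle in both views. The ring's yellow line still meets the yellow mark, and the white line points at the red mark. I'm handing in the job.

```bash
python3 -c "
from rig import env
print(env.close_job())"
```

```text
the job is handed in; nothing more can be done
None
```

The job is done and handed in at about 49 s of the 192 s allowed. No verdict was reported.

- **Valve:** I unscrewed the lock ring 57° to its loose stop. I turned the knob 113° anticlockwise, then 4° back because the picture showed it slightly past the red mark. I tightened the ring until it met its stop at 1.0 N m. The last pictures show the white line parallel to the red mark and the yellow lines meeting.
- **Stubs:** I found three bare steel stubs and no fourth one. Each went into its own socket. The tool heights matched a stub resting on the socket floor, and there was little side force. I left the blue look-alikes alone.
- **Cover:** It is on the rim. The tool height on release was 76.2 mm against 76 mm expected, and its edge matched the predicted seated circle in both cameras.
- **Disagreements:** The two cameras differed by up to about 9 mm on where the cover was lying. I gripped it twice at right angles to centre it before lifting. Cover level and stub tilt were only judged from pictures and forces, not measured.

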